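# Take down the load string after a force check

## Task

The force check is finished: take the load string down from the test stand, one piece at a time. First unhook the brass weight hanger from the S-hook, leaving the S-hook hanging in the eye, and stand the hanger upright on its disc in the square tray; then lift and twist the S-hook out of the load cell's eye and lay it in the long tray. Set both down rather than drop them, never strain or knock the load cell, and leave the other things on the bench where they are.

Things in the scene. Friction and masses are not known exactly. Their poses are not given: they have to be found in the camera images.
- stand: Fixed force test stand. Origin on the bench below the load line; x points away from the robot (yaw within 0.25 rad). Grey base plate 18 mm thick, x -70..150, y -70..315 mm. Column 85 x 70 mm, 614 mm high, at y = +205 mm (near face y = +170). A grey arm, x -32..40 mm, underside at z = 457 mm, reaches from the column over the load line: nothing can be taken from straight above.
- load_cell: Load cell with a steel eye bolt below it, part of the stand, axes as the stand. Block 26 x 52 mm (x, y), z = 49 to 111 mm above this origin; stud and nut between block and eye. Origin: centre of the eye's lower bar, on the load line, 330 mm above the bench. Delicate: contact force on cell or eye must stay under 30 N (the hung load is about 4 N).
- eye_bar (a point): Centre of the eye's lower bar (same point and axes as load_cell). The eye is a closed ring of 10 mm round bar, 25 mm inside diameter, in the stand's x-z plane, its centre 17.5 mm above this point; the S-hook passes through it along y.
- s_hook: Plain steel S-hook, 8 mm round wire, 0.1-0.16 kg, 164 x 44 mm, flat in its y-z plane, origin at its middle. Wire centre line (y, z) mm: tip (18, 50), (18, 60), half circle round (0, 60) over (0, 78) to (-18, 60), slope to (0, 30), straight shank to (0, -30), slope to (18, -60), half circle under (0, -78) to (-18, -60), tip (-18, -50). Its y is within 0.2 rad of the stand's y.
- s_hook_top (a point): Wire centre at the top of the S-hook's upper crook, (0, 0, 78) mm from s_hook; hanging, 9 mm above eye_bar. The tip on its +y side is too long to lift straight over the bar inside the eye: raised about 10 mm and turned about x, lower end swung 30 to 40 degrees toward +y, the crook threads out of the eye toward -y, rising a few mm more.
- s_hook_low (a point): Wire centre at the bottom of the S-hook's lower crook, (0, 0, -78) mm from s_hook. The hanger's hook hangs here, its wire centre 8 mm higher. The mouth of this crook opens upward between the shank and the tip on the -y side (tip's end 32 mm above this point).
- hanger: Brass weight hanger, 0.2-0.33 kg, 141 mm high, hung on the S-hook. Origin at the centre of its disc's underside, z up the stem. Disc 64 mm across, 10 mm thick, boss to z = 16; straight stem 8 mm thick to z = 83; then a deep open hook of 8 mm wire in its x-z plane: (x, z) (0, 83), (14, 103), (14, 123), half circle over (0, 137), tip (-14, 107). Hangs with the disc 54 mm above the bench.
- hanger_top (a point): Wire centre at the top of the hanger's hook, (0, 0, 137) mm from hanger. The hook lies roughly across the S-hook's plane. To come off, this point must rise straight 12 mm, then drift toward the S-hook's -y while rising (7 mm over at 27 up, 14 over at 35 up), then leave toward -y above the S-hook's lower tip.
- square_tray: Square grey tray for the hanger, fixed, 130 x 130 mm outside, 24 mm high, walls and floor 5 mm. Origin at the centre of its underside, axes along its sides.
- long_tray: Long grey tray for the S-hook, fixed, 210 mm (x) x 104 mm (y) outside, 36 mm high, walls and floor 5 mm. Origin at the centre of its underside; x within 0.3 rad of the bench's x.
- weight_a: Bystander: brass slotted weight, 68 mm across, 16 mm high, on the stand's base plate. Origin at the centre of its underside.
- weight_b: Bystander: smaller brass slotted weight, 54 mm across, 13 mm high, on the stand's base plate. Origin at the centre of its underside.
- multimeter: Bystander: yellow multimeter lying flat, 150 x 78 x 38 mm, on the bench between the robot and the stand. Origin at the centre of its underside.
- screwdriver: Bystander: red-handled screwdriver, 170 mm long, lying on the bench beyond the trays.
- pliers: Bystander: blue-handled pliers, 190 mm long, lying on the bench beyond the trays.
- terminal_block: Bystander: small terminal block, 45 x 35 x 28 mm, on the bench in front of the stand's right corner. Origin at the centre of its underside.
Things that resemble listed ones, but are neither listed nor needed, are in the scene too. Leave any green look-alike of the square_tray alone.

How it is judged:
By the outcome, as a careful person would: the job done as asked, in the order asked, and still so for the second after the job is handed in, with the robot touching nothing.
It also fails if it takes over 72 s, if anything falls off the work surface, if the arm or the gripper's body presses on something with over 40 N, if the wrist force passes 120 N, or if a joint passes its speed limit or range.

## Robot

A 6-joint arm with a two-finger parallel gripper is mounted at the origin on the work surface. World frame = base frame: x ahead of the robot, y to its left, z up, the work surface at z = 0. Lengths are in m, angles in rad, forces in N, time in s.
With the tool pointing down it reaches from about 0.425 to 0.95 m from the base axis. Payload 3.5 kg.
Tool frame: the origin (TCP) lies at the very end of the fingers, on their centre line; the grasp point (between the pads) lies behind it (ctrl.grasp_offset is the z of the grasp point in the tool frame, in m); z points along the fingers, x is the direction in which the jaws open and shut, and the axes are right-handed (so a half turn about z gives the same grasp; the last joint's range is limited). The gripper opens to 85 mm and grips with 20 to 120 N. Pads are 22 mm wide; open, the fingers measure 114 mm over their backs; the gripper's body (76 mm by 85 mm) begins 54 mm behind the grasp point. The pads swing forward as they close: fully open they stand 13 mm farther back than shut.
Start: joints at [-1.395, 0.286, 1.577, -0, 1.279, -0.15], TCP at [0.216, -0.639, 0.231] pointing down, gripper open.
Joint ranges: [-2.77, 2.77], [-0.9, 2.22], [0.21, 2.48], [-1.53, 4.67], [0.24, 2.81], [-2.84, 2.84]. Speed limits (rad/s): [2.79, 2.79, 3.14, 3.14, 3.14, 3.14].

## Interface

Orientations are given as a unit quaternion [x, y, z, w].
In Python, from plant import ctrl gives the robot as it stands.
- The arm moves only by the shell command python3 -m jog 'ROWS' [FORCE]. ROWS is JSON, a list of rows, each an object with "grip": the closure, from 0 (fully open) to 1 (shut); "xyz": the shift along the tool's x, y, z in m, a list of three; "dr": the turn, a rotation vector about the tool's x, y, z in rad, a list of three. A call has 1 to 12 rows; each row is the pose to reach, as a shift and turn from the pose commanded when the call began, along the tool's axes at that moment; what a row does not reach only later rows make up. A row lasts 1/12 s, in which the tool goes at most 41.7 mm and 7.16 degrees, less where a joint would pass 70% of its speed; a pose out of reach is approached as far as the arm can. A call with a gripper value outside its range is refused whole. The fingers move at their own pace and stop on an object; FORCE is the grip in N (left out, the last holds). Time passes only in rows, so rows that repeat a pose let the fingers close. It gives the time, the measured TCP pose, the force and the opening at its end, in the units of the state.
- ctrl.get_state(): the state, without advancing time (a new reading comes with each control period).
- ctrl.read_camera(name): name is "scene" or "top"; returns the picture (384x512x3 uint8, red, green, blue); there is no depth.
- ctrl.get_calibration(name): a dict with "mtx" (3x3 intrinsics, pixels), "k1" (the pictures are not rectified: a ray, as slopes to the right and down, at radius r is drawn at 1 + k1 r^2 times it, then the intrinsics apply), "R" (3x3) and "t" (3): a world point X has camera coordinates R X + t. Camera axes: x right, y down, z forward; pixel columns grow to the right and rows downward; lengths in m; the calibration is good to about 2 mm. A picture is of the moment at which its call begins. get_calibration takes no time and is no camera call.
- ctrl.sign_off(): hands the job in, once; it reports no verdict.
The state is a dict: "time": time; "qpos": joint angles; "dq": joint speeds; "joint_efforts": joint torques, N m; "eef_pos": TCP position; "tcp_rot": TCP orientation; "contact_force": force on the tool from outside, world axes, zero at the start; "wrist_torque": the same for the moment, N m; "opening": opening from 0.0 (shut) to 1.0 (fully open).
Only numpy, scipy, OpenCV 4.12 (cv2) and the standard library are available. Lean on these libraries where they do the work, as an engineer would, in place of code of your own. Each camera call takes 0.05 s, during which the arm holds its last target.

## Working session

There is one attempt and no reset: what is moved stays moved. The work goes in short steps, Python scripts to look and compute and a shell command to move; the robot and the scene stay as the last step left them, time stands still between calls to the robot, and variables do not carry over. Pictures are saved under pics/ and viewed, and the job is handed in when it is done.

```bash
ls; mkdir -p pics
python3 - <<'E'
from plant import ctrl
import cv2
print(ctrl.get_state()); print(ctrl.grasp_offset)
for n in("scene","top"):
    im=ctrl.read_camera(n); cv2.imwrite(f"pics/{n}0.png",im[...,::-1])
    print(n,ctrl.get_calibration(n))
E
```

```text
pics
{'time': 0.0, 'qpos': array([-1.39503666e+00,  2.87172836e-01,  1.57821256e+00, -2.10191284e-05,
        1.27860629e+00, -1.49985075e-01]), 'dq': array([ 0.00187711,  0.0007839 , -0.00057027, -0.00180723,  0.00123376,
        0.00140484]), 'joint_efforts': array([-5.65456285e-04, -4.05981731e+01, -2.92626411e+01, -8.85117583e-05,
        5.82960929e-03,  9.15790324e-07]), 'eef_pos': array([ 0.21592323, -0.63882073,  0.22992315]), 'tcp_rot': array([ 0.81240948, -0.5830861 , -0.00086607, -0.00082998]), 'contact_force': array([ 0.12539836, -0.11361446,  0.14516451]), 'wrist_torque': array([ 0.02488162,  0.00424645, -0.03139819]), 'opening': 1.0027101217976817}
-0.0187
scene {'mtx': array([[383.90893238,   0.        , 259.24313248],
       [  0.        , 383.90893238, 186.92397785],
       [  0.        ,   0.        ,   1.        ]]), 'k1': -0.12316269512969878, 'R': array([[-0.37194985,  0.9282382 , -0.00521122],
       [ 0.52521197,  0.20581955, -0.82570618],
       [-0.76537945, -0.30985829, -0.56407636]]), 't': array([ 0.29448461, -0.07906663,  1.46257102])}
top {'mtx': array([[359.63335649,   0.        , 256.04844231],
       [  0.        , 359.63335649, 193.86622625],
       [  0.        ,   0.        ,   1.        ]]), 'k1': -0.10971665200581587, 'R': array([[ 0.06295913, -0.99801202,  0.0028562 ],
       [-0.97470247, -0.06210312, -0.21470514],
       [ 0.21445569,  0.0107337 , -0.97667474]]), 't': array([-0.11909724,  0.54562057,  1.16382037])}
```

View pics/scene0.png

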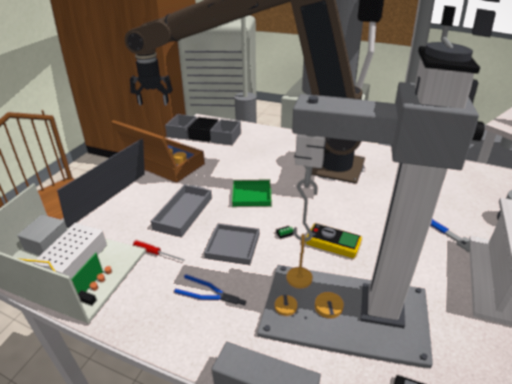

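View pics/top0.png

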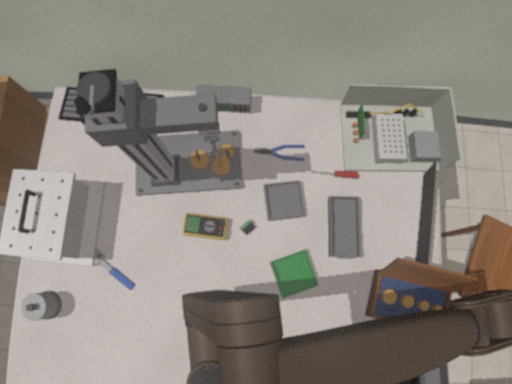

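The square tray could be the grey tray at scene (233,243) / top (285,200), or the green look-alike at scene (252,193) / top (294,273). I take the grey one. The long tray is at scene (183,210) / top (344,226). The hanger hangs with its disc at scene (300,278), with weights at (286,303) and (329,303) on the base plate. The S-hook is at (306,215).

```bash
cat > h.py <<'E'
import numpy as np, cv2
from plant import ctrl
from scipy.spatial.transform import Rotation as Rn
C={n:ctrl.get_calibration(n) for n in("scene","top")}
def proj(n,X):
    c=C[n]; p=np.atleast_2d(X)@c["R"].T+c["t"]; s=p[:,:2]/p[:,2:]
    s=s*(1+c["k1"]*(s**2).sum(1,keepdims=True)); return s*[c["mtx"][0,0],c["mtx"][1,1]]+c["mtx"][:2,2]
def ray(n,uv):
    c=C[n]; d=(np.array(uv,float)-c["mtx"][:2,2])/c["mtx"][0,0]; s=d.copy()
    for _ in range(30): s=d/(1+c["k1"]*(s@s))
    return -c["R"].T@c["t"], c["R"].T@np.array([s[0],s[1],1])
def atz(n,uv,z):
    o,d=ray(n,uv); return o+d*(z-o[2])/d[2]
def tri(a,b):
    o1,d1=ray("scene",a);o2,d2=ray("top",b)
    A=np.c_[d1,-d2]; s=np.linalg.lstsq(A,o2-o1,rcond=None)[0]
    p,q=o1+s[0]*d1,o2+s[1]*d2; return (p+q)/2,np.linalg.norm(p-q)
def crop(im,x0,y0,x1,y1,k,name):
    c=cv2.resize(im[y0:y1,x0:x1],None,fx=k,fy=k,interpolation=cv2.INTER_CUBIC)
    c=np.ascontiguousarray(c[...,::-1])
    for u in range((x0+9)//10*10,x1,10): cv2.line(c,((u-x0)*k,0),((u-x0)*k,8 if u%50 else 16),(0,0,255),1)
    for v in range((y0+9)//10*10,y1,10): cv2.line(c,(0,(v-y0)*k),(8 if v%50 else 16,(v-y0)*k),(0,0,255),1)
    cv2.imwrite("pics/"+name,c)
E
python3 - <<'E'
from h import *
s=cv2.imread("pics/scene0.png")[...,::-1];t=cv2.imread("pics/top0.png")[...,::-1]
crop(s,240,130,340,230,6,"c1.png"); crop(s,250,220,350,320,6,"c2.png"); crop(s,140,170,270,270,6,"c3.png")
crop(t,130,120,250,210,6,"c4.png"); crop(t,255,170,370,265,6,"c5.png"); crop(s,250,250,440,370,4,"c6.png")
E
```

```text
(no output)
```

View pics/c1.png

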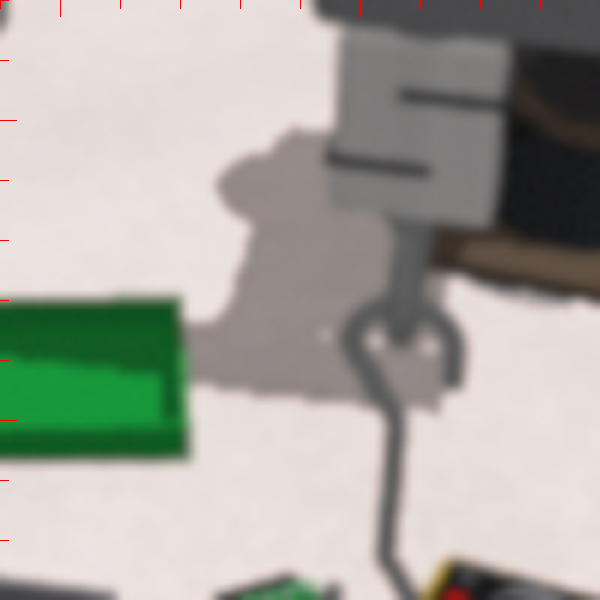

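View pics/c2.png

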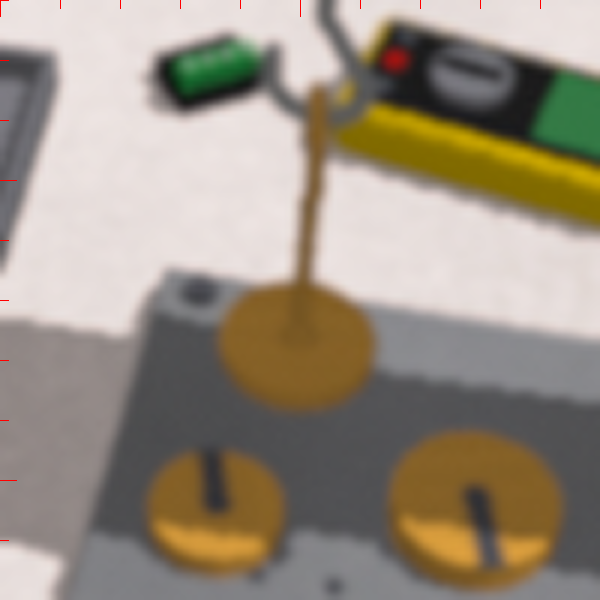

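View pics/c3.png

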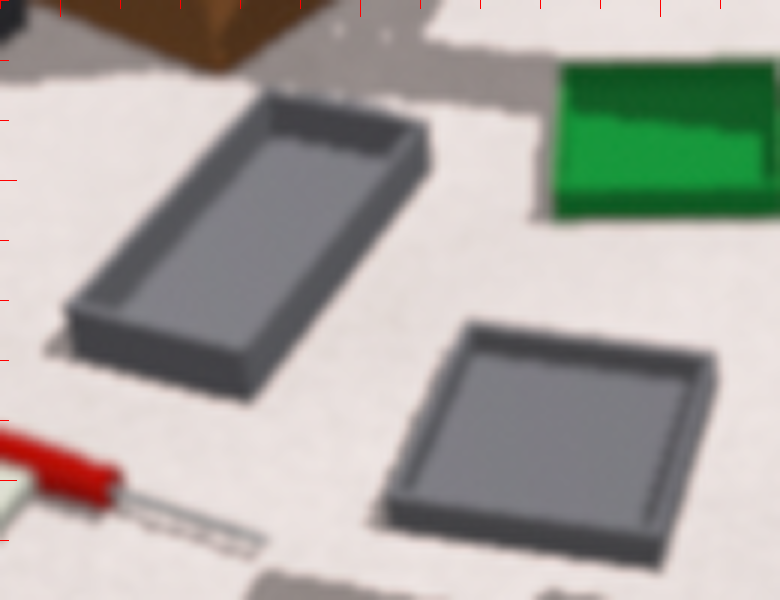

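View pics/c4.png

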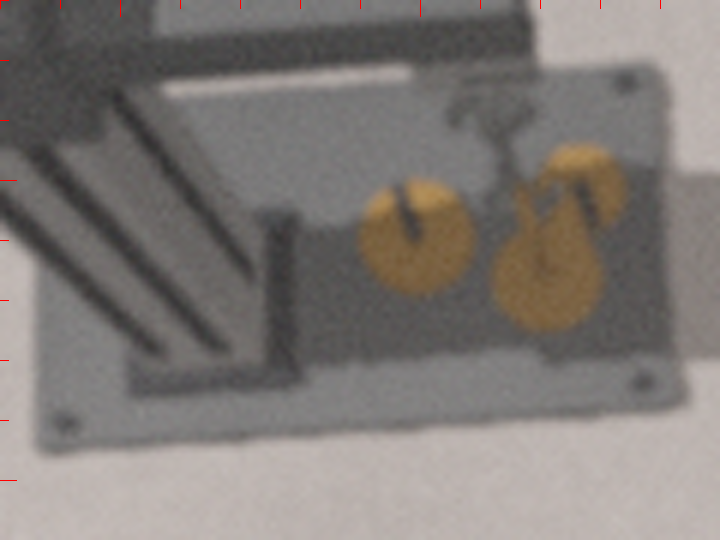

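View pics/c5.png

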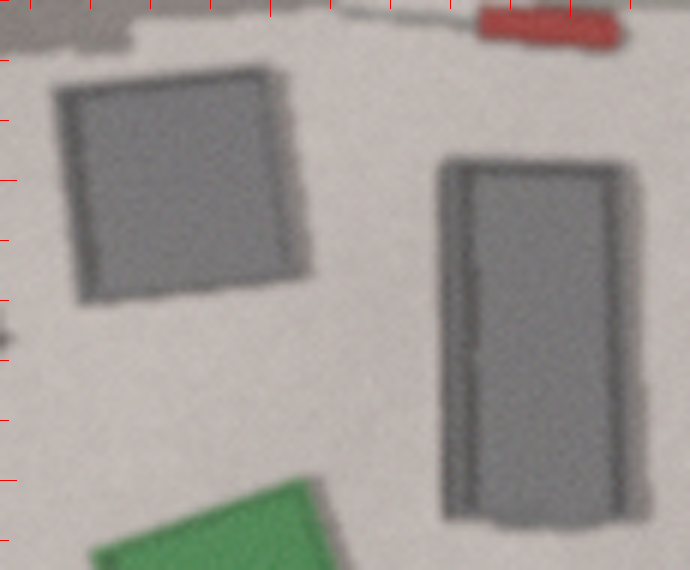

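View pics/c6.png

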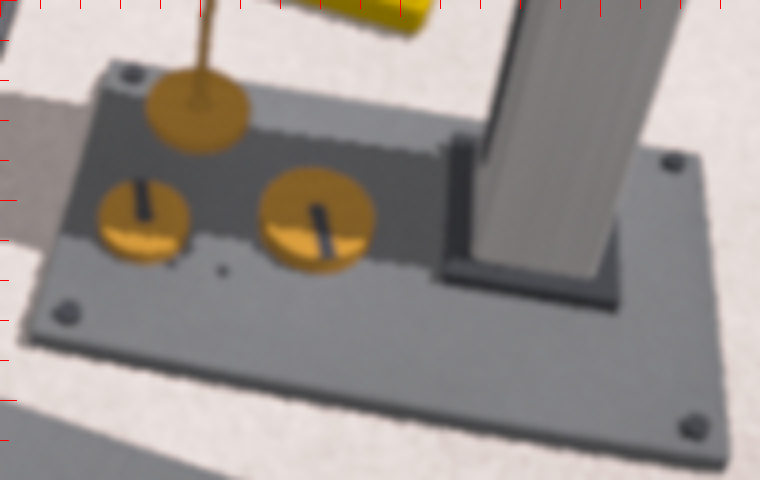

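```bash
cat > m.py <<'E'
from h import *
from scipy.optimize import least_squares
def arc(c,r,a0,a1,n=12):
    a=np.radians(np.linspace(a0,a1,n)); return [(c[0]+r*np.cos(t),c[1]+r*np.sin(t)) for t in a]
S=[(18,50)]+arc((0,60),18,0,180)+[(0,30),(0,-30)]+arc((0,-60),18,0,-180)+[(-18,-50)]
S=np.array([(0,y,z) for y,z in S])/1000
H=np.array([(0,0,0),(0,0,83),(14,0,103)]+[(x,0,z) for x,z in arc((0,123),14,0,180)]+[(-14,0,107)])/1000.
def T(P,xyz,yaw): return np.atleast_2d(P)@Rn.from_euler("z",yaw).as_matrix().T+xyz
E
python3 - <<'E'
from m import *
def fit(P,obs,x0):
    def f(p): 
        X=T(P,[p[0],p[1],0],p[2]); return np.concatenate([(proj(n,X[i:i+1])[0]-uv) for n,i,uv in obs])
    r=least_squares(f,x0,loss="soft_l1"); print(r.x.round(4),r.fun.reshape(-1,2).round(1).tolist()); return r.x
P=np.array([(-70,-70,18),(150,-70,18),(150,315,18),(-70,315,18)])/1000
st=fit(P,[("scene",0,(278,265.5)),("scene",1,(257,334)),("scene",2,(431.5,365)),("scene",3,(425,289)),("top",0,(244.7,187.5)),("top",1,(240.8,130.8)),("top",3,(136.3,195.3))],[.7,.1,0])
print("cam",[(-C[n]["R"].T@C[n]["t"]).round(2) for n in C])
e=[st[0],st[1],.33]
print("eyebar proj",[proj(n,e) for n in C])
Q=np.array([(-65,-65,24),(65,-65,24),(65,65,24),(-65,65,24)])/1000
# scene c3 origin 140,170 k6
g=lambda x,y:(140+x/6,170+y/6); gt=lambda x,y:(255+x/6,170+y/6)
sq=fit(Q,[("scene",1,g(385,498)),("scene",2,g(662,538)),("scene",3,g(716,355)),("scene",0,g(468,322)),("top",2,gt(55,90)),("top",1,gt(270,68)),("top",0,gt(300,278)),("top",3,gt(80,300))],[.6,-.1,0])
L=np.array([(-105,-52,36),(105,-52,36),(105,52,36),(-105,52,36)])/1000
lt=fit(L,[("scene",1,g(66,308)),("scene",2,g(246,350)),("scene",3,g(428,122)),("scene",0,g(266,90)),("top",2,gt(440,160)),("top",1,gt(630,163)),("top",0,gt(640,520)),("top",3,gt(445,520))],[.6,-.3,0])
np.savez("fit.npz",st=st,sq=sq,lt=lt)
# bystanders
print("wA", atz("scene",(330.5,302),.034), "wB",atz("scene",(286,302),.031))
print("tb",atz("scene",(286,231),.028),"mm",atz("scene",(332,238),.038))
# hanger disc top centre
print("disc", atz("scene",(250+297/6,220+340/6),.064), "top",atz("top",(130+547/6,120+272/6),.064))
E
```

```text
[0.6421 0.0437 0.1351] [[-1.8, -1.8], [-1.5, -1.5], [0.7, 0.3], [-0.4, -1.0], [-2.1, -0.3], [-1.9, -1.6], [-1.4, -0.5]]
cam [array([1.27, 0.2 , 0.76]), array([ 0.29, -0.1 ,  1.25])]
eyebar proj [array([[306.17958606, 184.29416369]]), array([[211.70122807, 137.64009043]])]
[ 0.5445 -0.181   0.1767] [[-0.7, -1.0], [-0.7, -0.8], [0.2, -1.2], [-0.8, -1.3], [-1.3, -1.0], [-0.7, -1.4], [-0.5, -0.3], [-1.1, 0.3]]
[ 0.4642 -0.3926  0.043 ] [[-0.4, -0.9], [-0.1, -0.4], [0.2, -1.1], [-0.4, -1.4], [0.1, -1.0], [-2.1, -0.9], [-1.6, 0.3], [0.5, -0.1]]
wA [0.66878832 0.13187963 0.034     ] wB [0.70390882 0.03307757 0.031     ]
tb [ 0.45775584 -0.04999527  0.028     ] mm [0.45053504 0.08351309 0.038     ]
disc [0.64516562 0.04623231 0.064     ] top [0.6440956  0.04219014 0.064     ]
```

Run:
```python
from m import *
st=np.load("fit.npz")["st"]
g=lambda x,y:np.array((240+(x+.5)/6-.5,130+(y+.5)/6-.5)); g2=lambda x,y:np.array((250+(x+.5)/6-.5,220+(y+.5)/6-.5))
# S-hook observed centreline points -> idx in S
obs=[(S[0],g(453,385)),(np.array([0,-.018,.060]),g(352,335)),(np.array([0,0,.03]),g(395,412)),(np.array([0,0,-.03]),g(385,555)),(np.array([0,.018,-.06]),g2(367,75)),(np.array([0,-.018,-.05]),g2(268,50)),(np.array([0,0,-.078]),g2(315,115))]
def f(p): return np.concatenate([proj("scene",T(P,[p[0],p[1],.261],p[2]))[0]-u for P,u in obs])
r=least_squares(f,[st[0],st[1],st[2]],loss="soft_l1");print(r.x,r.fun.reshape(-1,2).round(1).tolist())
sy=r.x
def ov(n,name,box,k,hy):
    im=cv2.imread(f"pics/{n}0.png")[...,::-1]; x0,y0,x1,y1=box
    crop(im,x0,y0,x1,y1,k,name); c=cv2.imread("pics/"+name)
    for P,col in ((T(S,[sy[0],sy[1],.261],sy[2]),(0,0,255)),(T(H,[sy[0],sy[1],.054],hy),(255,255,0))):
        uv=((proj(n,P)-[x0,y0]+.5)*k-.5).round().astype(int); cv2.polylines(c,[uv.reshape(-1,1,2)],False,col,1)
    cv2.imwrite("pics/"+name,c)
for i,hy in enumerate((.135,.5,-.3)):
    ov("top",f"o{i}.png",(190,130,250,180),8,hy)
ov("scene","os.png",(260,150,330,300),4,.4)
a=[cv2.imread(f"pics/o{i}.png") for i in range(3)]; cv2.imwrite("pics/oall.png",cv2.resize(np.vstack(a),None,fx=.5,fy=.5) if 0 else np.hstack([a[0][:,100:360],a[1][:,100:360],a[2][:,100:360]]))
```

```text
[0.63962866 0.04395268 0.13343397] [[-0.3, -1.2], [-0.6, 0.7], [0.0, 1.0], [-0.1, -0.4], [0.1, 1.3], [0.8, -0.5], [0.2, -0.5]]
```

View pics/oall.png

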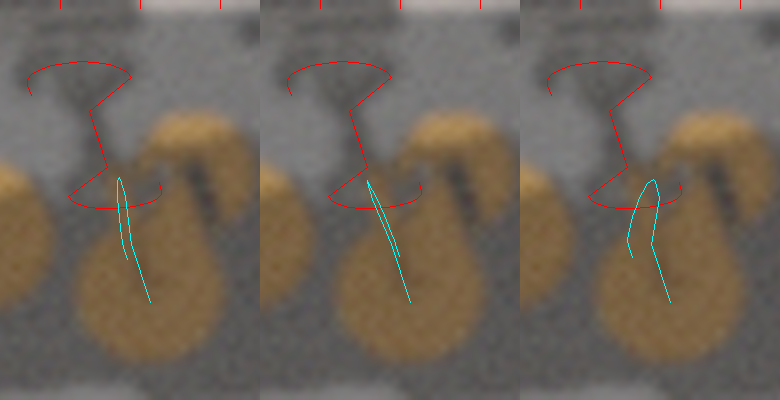

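View pics/os.png

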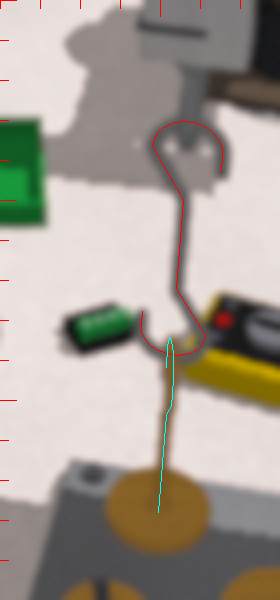

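Checks: the stand, tray and S-hook fits agree with the pictures to about 1 px, and the disc centre (0.645, 0.044) lies on the load line (0.641, 0.044). Overlays in the crops match the S-hook at yaw 0.134 and the grey square tray at (0.544, -0.181). The plan for the hanger is to point the tool to +y, 18° down, and come in from -y.

```bash
cat > go.py <<'E'
from m import *
import json
yaw=.134
def Rt(heading,down,roll=0):
    """tool z: heading azimuth (rad), 'down' below horizontal; tool x horizontal to the right-hand of z... x = z x up"""
    z=np.array([np.cos(heading)*np.cos(down),np.sin(heading)*np.cos(down),-np.sin(down)])
    x=np.cross(z,[0,0,1]); x/=np.linalg.norm(x); y=np.cross(z,x)
    return Rn.from_matrix(np.c_[x,y,z])*Rn.from_euler("z",roll)
def st():
    s=ctrl.get_state(); return s
def delta(p,R,grasp=True,cmd=None):
    s=ctrl.get_state(); R0=Rn.from_quat(s["tcp_rot"]) if cmd is None else cmd[1]; p0=s["eef_pos"] if cmd is None else cmd[0]
    tcp=np.array(p)-R.as_matrix()[:,2]*(ctrl.grasp_offset) if grasp else np.array(p)
    print("xyz",(R0.inv().apply(tcp-p0)).round(4).tolist(),"dr",(R0.inv()*R).as_rotvec().round(4).tolist(),"tcp",tcp.round(3))
def show():
    s=ctrl.get_state(); R=Rn.from_quat(s["tcp_rot"]).as_matrix()
    g=s["eef_pos"]+R[:,2]*ctrl.grasp_offset
    print("t",round(s["time"],2),"q",s["qpos"].round(3),"tcp",s["eef_pos"].round(4),"grasp",g.round(4),"z",R[:,2].round(3),"x",R[:,0].round(3),"F",s["contact_force"].round(1),"op",round(s["opening"],3))
    open("log.txt","a").write(json.dumps([s["qpos"].tolist(),s["eef_pos"].tolist(),s["tcp_rot"].tolist()])+"\n")
E
python3 - <<'E'
from go import *
show()
delta([.50,-.30,.25],Rt(yaw+np.pi/2,np.radians(18)))
E
```

```text
t 0.1 q [-1.395  0.287  1.578 -0.     1.279 -0.15 ] tcp [ 0.216  -0.6389  0.23  ] grasp [ 0.216  -0.6389  0.2487] z [-0.     0.002 -1.   ] x [ 0.32  -0.947 -0.002] F [0.6 0.7 0.7] op 1.001
xyz [-0.2476, -0.381, -0.0135] dr [1.0393, -0.8568, -1.1822] tcp [ 0.498 -0.282  0.244]
```

```bash
python3 -m jog '[{"grip":0,"xyz":[-0.08,-0.12,-0.01],"dr":[0.35,-0.29,-0.4]},{"grip":0,"xyz":[-0.08,-0.12,-0.01],"dr":[0.35,-0.29,-0.4]},{"grip":0,"xyz":[-0.08,-0.12,-0.01],"dr":[0.35,-0.29,-0.4]},{"grip":0,"xyz":[-0.08,-0.12,-0.01],"dr":[0.35,-0.29,-0.4]},{"grip":0,"xyz":[-0.16,-0.25,-0.01],"dr":[0.7,-0.57,-0.8]},{"grip":0,"xyz":[-0.16,-0.25,-0.01],"dr":[0.7,-0.57,-0.8]},{"grip":0,"xyz":[-0.16,-0.25,-0.01],"dr":[0.7,-0.57,-0.8]},{"grip":0,"xyz":[-0.16,-0.25,-0.01],"dr":[0.7,-0.57,-0.8]}]'; python3 -c "
from go import *
show();delta([.50,-.30,.25],Rt(yaw+np.pi/2,np.radians(18)))"
```

```text
time: 0.77
eef_pos: [0.4032, -0.4053, 0.2415]
tcp_rot: [0.898, -0.251, -0.022, -0.361]
contact_force: [-0.3, -0.5, 0.0]
opening: 1.003
t 0.77 q [-1.146  0.339  1.614  0.423  1.801 -0.636] tcp [ 0.4032 -0.4053  0.2415] grasp [ 0.4006 -0.4176  0.2553] z [ 0.14   0.659 -0.739] x [ 0.873 -0.434 -0.221] F [-0.3 -0.5  0. ] op 1.003
xyz [0.0285, -0.1213, 0.0923] dr [0.4606, -0.3771, -0.513] tcp [ 0.498 -0.282  0.244]
```

```bash
python3 -m jog '[{"grip":0,"xyz":[0.015,-0.06,0.045],"dr":[0.23,-0.19,-0.26]},{"grip":0,"xyz":[0.015,-0.06,0.045],"dr":[0.23,-0.19,-0.26]},{"grip":0,"xyz":[0.015,-0.06,0.045],"dr":[0.23,-0.19,-0.26]},{"grip":0,"xyz":[0.0285,-0.121,0.092],"dr":[0.46,-0.377,-0.513]},{"grip":0,"xyz":[0.0285,-0.121,0.092],"dr":[0.46,-0.377,-0.513]},{"grip":0,"xyz":[0.0285,-0.121,0.092],"dr":[0.46,-0.377,-0.513]},{"grip":0,"xyz":[0.0285,-0.121,0.092],"dr":[0.46,-0.377,-0.513]}]'; python3 -c "
from go import *
show();R=Rt(yaw+np.pi/2,np.radians(18));delta([.50,-.30,.25],R)
u=np.array([-np.sin(yaw),np.cos(yaw),0])
h=np.array([.641,.044,.122]); delta(h-.13*u,R)"
```

```text
time: 1.35
eef_pos: [0.4972, -0.2836, 0.2404]
tcp_rot: [0.807, 0.053, -0.042, -0.587]
contact_force: [0.4, 1.1, -1.2]
opening: 1.001
t 1.35 q [-0.912  0.579  1.494  0.619  2.182 -1.002] tcp [ 0.4972 -0.2836  0.2404] grasp [ 0.4997 -0.3012  0.2462] z [-0.129  0.943 -0.308] x [ 0.991  0.134 -0.005] F [ 0.4  1.1 -1.2] op 1.001
xyz [0.0005, -0.004, -0.0001] dr [-0.0013, 0.002, -0.0047] tcp [ 0.498 -0.282  0.244]
xyz [0.1869, 0.0578, 0.2217] dr [-0.0013, 0.002, -0.0047] tcp [ 0.656 -0.067  0.116]
```

```bash
python3 -m jog '[{"grip":0,"xyz":[0.03,0.01,0.035],"dr":[0,0,0]},{"grip":0,"xyz":[0.06,0.02,0.07],"dr":[0,0,0]},{"grip":0,"xyz":[0.09,0.03,0.11],"dr":[0,0,0]},{"grip":0,"xyz":[0.12,0.04,0.145],"dr":[0,0,0]},{"grip":0,"xyz":[0.15,0.05,0.18],"dr":[0,0,0]},{"grip":0,"xyz":[0.175,0.056,0.21],"dr":[0,0,0]},{"grip":0,"xyz":[0.187,0.058,0.221],"dr":[0,0,0]},{"grip":0,"xyz":[0.187,0.058,0.221],"dr":[0,0,0]},{"grip":0,"xyz":[0.187,0.058,0.221],"dr":[0,0,0]}]'; python3 -c "
from go import *
show();R=Rt(yaw+np.pi/2,np.radians(18))
delta(np.array([.6415,.044,.122]),R)
a=ctrl.read_camera('scene');crop(a,230,170,350,300,5,'p1.png')
a=ctrl.read_camera('top');crop(a,170,110,290,210,5,'p2.png')"
```

```text
time: 2.1
eef_pos: [0.6565, -0.0699, 0.1165]
tcp_rot: [0.809, 0.051, -0.041, -0.585]
contact_force: [-0.6, -0.2, 0.5]
opening: 0.999
t 2.1 q [-0.551  0.761  1.468  0.874  1.858 -0.87 ] tcp [ 0.6565 -0.0699  0.1165] grasp [ 0.6589 -0.0875  0.1224] z [-0.126  0.941 -0.313] x [ 0.991  0.131 -0.007] F [-0.6 -0.2  0.5] op 0.999
xyz [-0.0001, -0.0413, 0.1261] dr [0.0042, -0.0006, -0.0075] tcp [0.639 0.062 0.116]
```

View pics/p1.png

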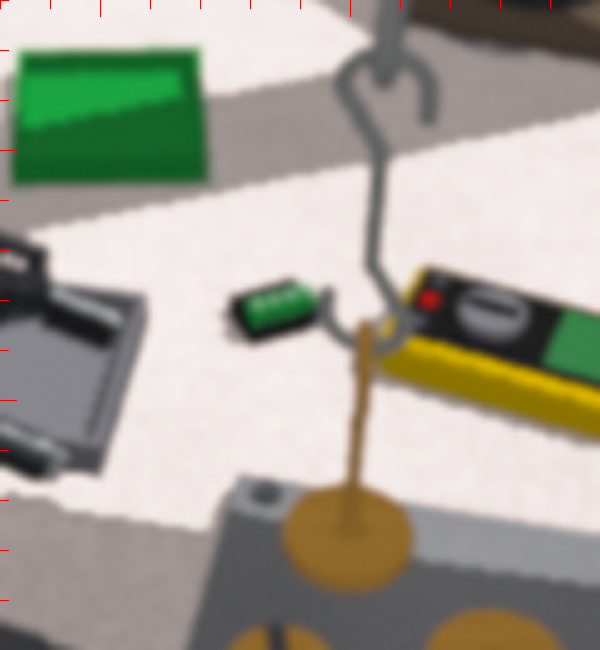

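View pics/p2.png

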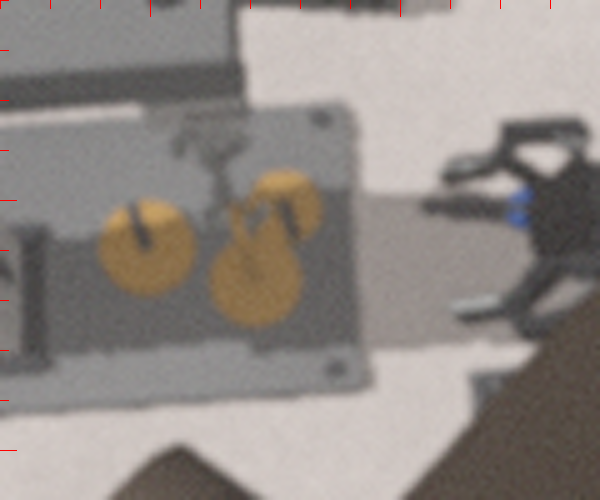

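The terminal block at scene (285,231) sits behind the S-hook's lower tip and is easy to confuse with it. The stem runs from (303,235) to (301,275) with nothing between it and the open jaws, which lie to its left at about (240,240). Advancing now.

```bash
python3 -m jog '[{"grip":0,"xyz":[0,-0.008,0.025],"dr":[0,0,0]},{"grip":0,"xyz":[0,-0.016,0.05],"dr":[0,0,0]},{"grip":0,"xyz":[0,-0.025,0.075],"dr":[0,0,0]},{"grip":0,"xyz":[0,-0.033,0.1],"dr":[0,0,-0.004]},{"grip":0,"xyz":[0,-0.038,0.117],"dr":[0,0,-0.007]},{"grip":0,"xyz":[0,-0.041,0.126],"dr":[0,0,-0.007]},{"grip":0,"xyz":[0,-0.041,0.126],"dr":[0,0,-0.007]},{"grip":0,"xyz":[0,-0.041,0.126],"dr":[0,0,-0.007]}]'; python3 -c "
from go import *
show();R=Rt(yaw+np.pi/2,np.radians(18))
delta(np.array([.6415,.044,.122]),R)
a=ctrl.read_camera('scene');crop(a,250,180,350,300,5,'p3.png')
a=ctrl.read_camera('top');crop(a,170,110,270,190,6,'p4.png')"
```

```text
time: 2.87
eef_pos: [0.6402, 0.0586, 0.1181]
tcp_rot: [0.809, 0.054, -0.037, -0.584]
contact_force: [-0.0, -0.1, -0.1]
opening: 1.002
t 2.87 q [-0.403  0.657  1.637  0.975  1.724 -0.863] tcp [0.6402 0.0586 0.1181] grasp [0.6425 0.041  0.1239] z [-0.122  0.941 -0.315] x [0.992 0.13  0.004] F [-0.  -0.1 -0.1] op 1.002
xyz [-0.0007, 0.0008, 0.0035] dr [0.0058, -0.0048, 0.0023] tcp [0.639 0.062 0.116]
```

View pics/p3.png

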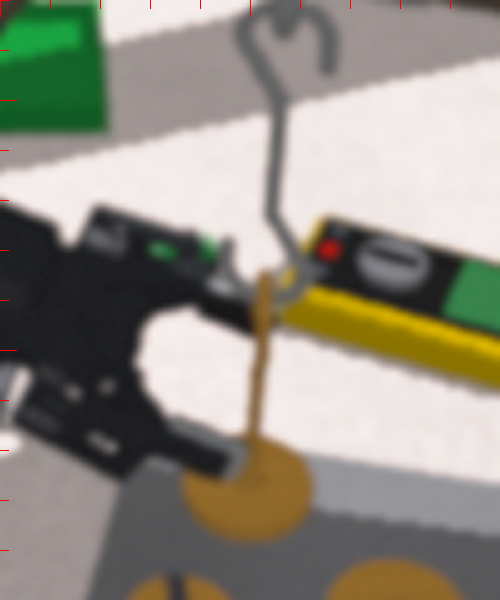

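View pics/p4.png

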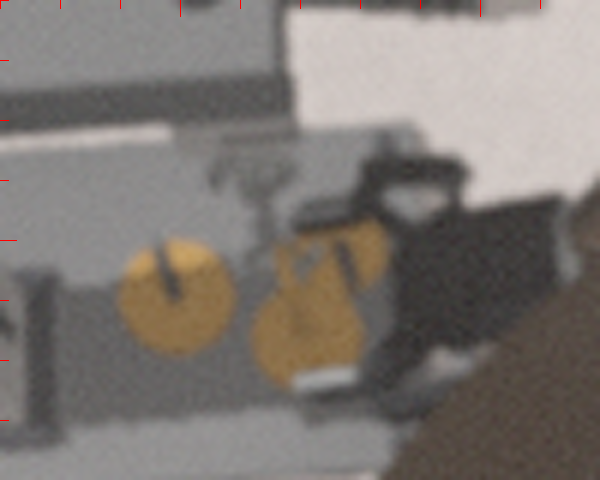

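The jaws straddle the stem, with the far pad at (298,242) and the near pad at (296,272) in the scene view. Closing.

```bash
python3 -m jog '[{"grip":0.3,"xyz":[0,0,0.002],"dr":[0,0,0]},{"grip":0.5,"xyz":[0,0,0.003],"dr":[0,0,0]},{"grip":0.7,"xyz":[0,0,0.003],"dr":[0,0,0]},{"grip":0.8,"xyz":[0,0,0.003],"dr":[0,0,0]},{"grip":0.9,"xyz":[0,0,0.003],"dr":[0,0,0]},{"grip":1,"xyz":[0,0,0.003],"dr":[0,0,0]},{"grip":1,"xyz":[0,0,0.003],"dr":[0,0,0]},{"grip":1,"xyz":[0,0,0.003],"dr":[0,0,0]},{"grip":1,"xyz":[0,0,0.003],"dr":[0,0,0]}]' 60; python3 -c "
from go import *
show()
a=ctrl.read_camera('scene');crop(a,250,180,350,300,5,'p5.png')"
```

```text
time: 3.72
eef_pos: [0.6396, 0.0625, 0.1168]
tcp_rot: [0.809, 0.054, -0.037, -0.585]
contact_force: [1.3, 0.6, -0.5]
opening: 0.068
t 3.72 q [-0.398  0.657  1.641  0.978  1.72  -0.863] tcp [0.6396 0.0625 0.1168] grasp [0.6419 0.0449 0.1226] z [-0.123  0.942 -0.314] x [0.991 0.131 0.003] F [ 1.3  0.6 -0.5] op 0.068
```

View pics/p5.png

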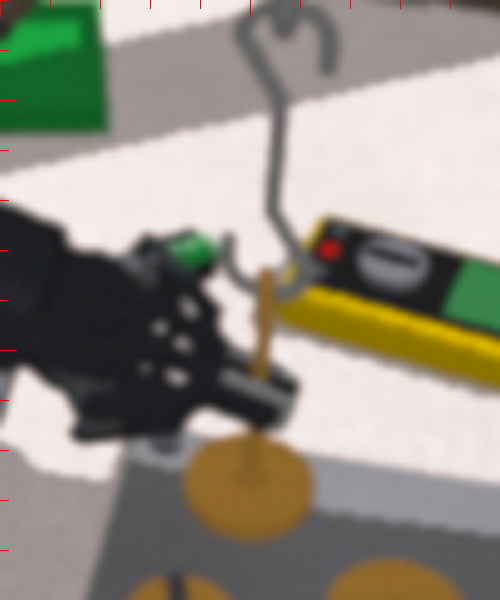

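```bash
python3 -m jog '[{"grip":1,"xyz":[0,-0.003,-0.001],"dr":[0,0,0]},{"grip":1,"xyz":[0,-0.006,-0.002],"dr":[0,0,0]},{"grip":1,"xyz":[0,-0.009,-0.003],"dr":[0,0,0]},{"grip":1,"xyz":[0,-0.0114,-0.0038],"dr":[0,0,0]},{"grip":1,"xyz":[0,-0.0114,-0.0038],"dr":[0,0,0]}]'; python3 -c "
from go import *
show()
a=ctrl.read_camera('scene');crop(a,250,180,350,300,5,'p6.png')"
```

```text
time: 4.18
eef_pos: [0.6397, 0.0624, 0.1292]
tcp_rot: [0.809, 0.054, -0.037, -0.584]
contact_force: [0.8, -1.0, -2.4]
opening: 0.07
t 4.18 q [-0.398  0.638  1.642  0.98   1.729 -0.849] tcp [0.6397 0.0624 0.1292] grasp [0.642  0.0448 0.135 ] z [-0.123  0.941 -0.314] x [0.991 0.131 0.004] F [ 0.8 -1.  -2.4] op 0.07
```

View pics/p6.png

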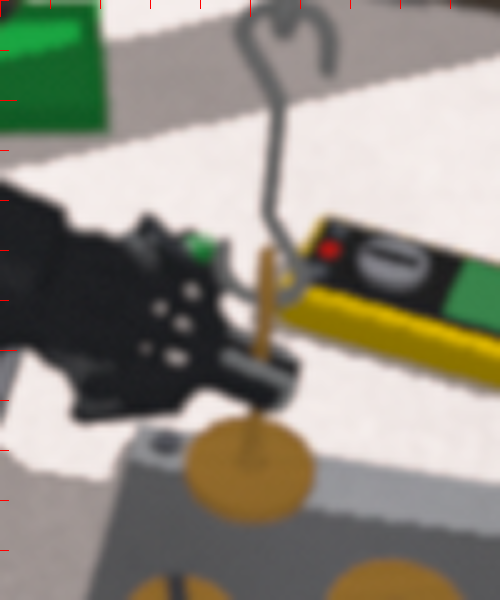

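```bash
python3 -m jog '[{"grip":1,"xyz":[0,-0.006,-0.0055],"dr":[0,0,0]},{"grip":1,"xyz":[0,-0.012,-0.0114],"dr":[0,0,0]},{"grip":1,"xyz":[0,-0.0148,-0.016],"dr":[0,0,0]},{"grip":1,"xyz":[0,-0.0175,-0.0205],"dr":[0,0,0]},{"grip":1,"xyz":[0,-0.0175,-0.0205],"dr":[0,0,0]}]'; python3 -c "
from go import *
show()
a=ctrl.read_camera('scene');crop(a,250,180,350,300,5,'p7.png')"
```

```text
time: 4.65
eef_pos: [0.6421, 0.0474, 0.1532]
tcp_rot: [0.809, 0.054, -0.036, -0.584]
contact_force: [0.1, -0.1, -3.6]
opening: 0.068
t 4.65 q [-0.417  0.612  1.628  0.973  1.763 -0.824] tcp [0.6421 0.0474 0.1532] grasp [0.6444 0.0298 0.1591] z [-0.121  0.941 -0.315] x [0.992 0.13  0.006] F [ 0.1 -0.1 -3.6] op 0.068
```

View pics/p7.png

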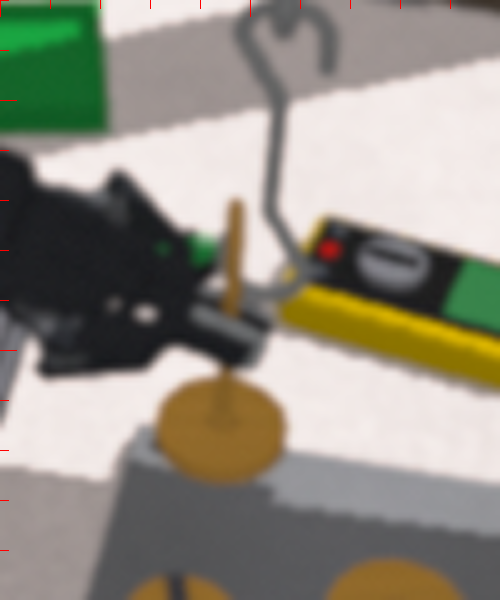

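```bash
python3 -m jog '[{"grip":1,"xyz":[0,-0.0035,-0.0055],"dr":[0,0,0]},{"grip":1,"xyz":[0,-0.004,-0.012],"dr":[0,0,0]},{"grip":1,"xyz":[0,-0.003,-0.02],"dr":[0,0,0]},{"grip":1,"xyz":[0,0.001,-0.032],"dr":[0,0,0]},{"grip":1,"xyz":[0,0.005,-0.046],"dr":[0,0,0]},{"grip":1,"xyz":[0,0.011,-0.065],"dr":[0,0,0]},{"grip":1,"xyz":[0,0.017,-0.084],"dr":[0,0,0]},{"grip":1,"xyz":[0,0.017,-0.084],"dr":[0,0,0]}]'; python3 -c "
from go import *
show()
R=Rt(yaw+np.pi/2,np.radians(18))
sq=np.load('fit.npz')['sq']; h=np.array([sq[0],sq[1],0])
delta(h+[0,0,.068+.055],R)
a=ctrl.read_camera('scene');crop(a,180,150,340,300,4,'p8.png')"
```

```text
time: 5.37
eef_pos: [0.6534, -0.0407, 0.1618]
tcp_rot: [0.809, 0.053, -0.035, -0.584]
contact_force: [0.1, -0.0, -2.4]
opening: 0.068
t 5.37 q [-0.521  0.667  1.52   0.911  1.858 -0.828] tcp [ 0.6534 -0.0407  0.1618] grasp [ 0.6556 -0.0583  0.1677] z [-0.118  0.941 -0.316] x [0.992 0.126 0.004] F [ 0.1 -0.  -2.4] op 0.068
xyz [-0.1261, 0.0758, -0.0882] dr [0.007, -0.0084, 0.0016] tcp [ 0.542 -0.163  0.117]
```

View pics/p8.png

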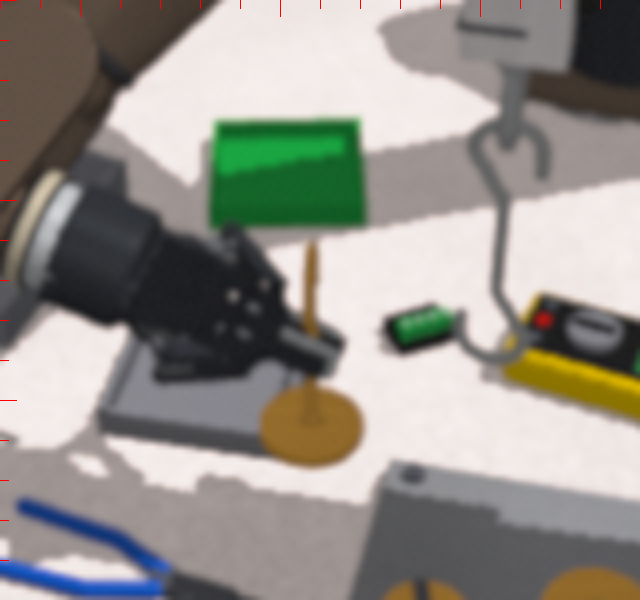

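```bash
python3 -m jog '[{"grip":1,"xyz":[-0.02,0.005,-0.014],"dr":[0,0,0]},{"grip":1,"xyz":[-0.045,0.015,-0.032],"dr":[0,0,0]},{"grip":1,"xyz":[-0.07,0.03,-0.05],"dr":[0,0,0]},{"grip":1,"xyz":[-0.095,0.048,-0.067],"dr":[0,0,0]},{"grip":1,"xyz":[-0.115,0.065,-0.08],"dr":[0,0,0]},{"grip":1,"xyz":[-0.126,0.076,-0.088],"dr":[0.007,-0.008,0]},{"grip":1,"xyz":[-0.126,0.076,-0.088],"dr":[0.007,-0.008,0]},{"grip":1,"xyz":[-0.126,0.076,-0.088],"dr":[0.007,-0.008,0]}]'; python3 -c "
from go import *
print(proj('scene',[.6556,-.0583,.109]))
show()
R=Rt(yaw+np.pi/2,np.radians(18))
sq=np.load('fit.npz')['sq']; h=np.array([sq[0],sq[1],0])
delta(h+[0,0,.080],R)
delta(h+[0,0,.0745],R)
a=ctrl.read_camera('scene');crop(a,170,170,300,280,5,'p9.png')
a=ctrl.read_camera('top');crop(a,240,150,340,230,5,'p10.png')"
```

```text
time: 6.08
eef_pos: [0.5418, -0.159, 0.1165]
tcp_rot: [0.806, 0.055, -0.04, -0.588]
contact_force: [0.4, -0.7, -2.4]
opening: 0.066
[[257.55485915 254.98030705]]
t 6.08 q [-0.747  0.668  1.628  0.7    1.926 -1.04 ] tcp [ 0.5418 -0.159   0.1165] grasp [ 0.5442 -0.1766  0.1222] z [-0.13   0.943 -0.305] x [0.991 0.136 0.   ] F [ 0.4 -0.7 -2.4] op 0.066
xyz [-0.0003, 0.0416, 0.0088] dr [-0.0038, 0.0026, 0.0012] tcp [ 0.542 -0.163  0.074]
xyz [-0.0003, 0.0468, 0.0105] dr [-0.0038, 0.0026, 0.0012] tcp [ 0.542 -0.163  0.069]
```

View pics/p9.png

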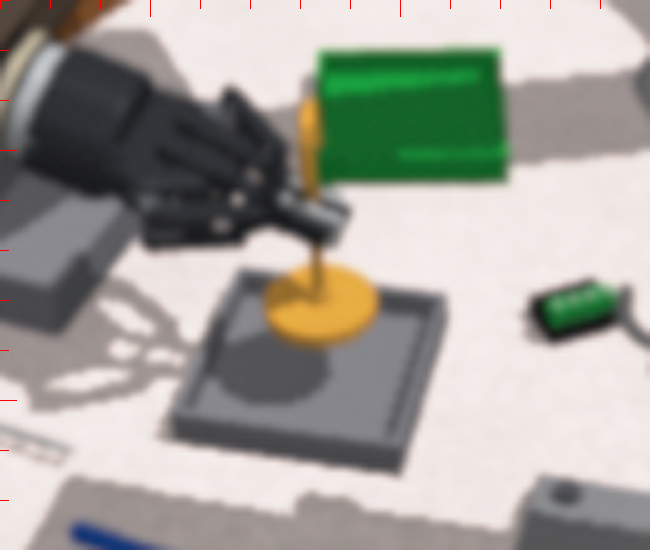

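View pics/p10.png

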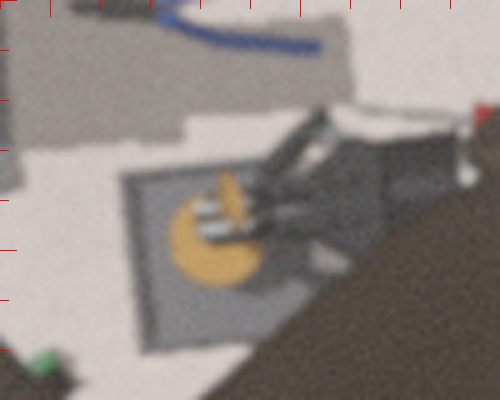

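The disc hangs over the middle of the tray at scene (233,230), inside its walls. Lowering.

```bash
python3 -m jog '[{"grip":1,"xyz":[0,0.01,0.001],"dr":[0,0,0]},{"grip":1,"xyz":[0,0.02,0.003],"dr":[0,0,0]},{"grip":1,"xyz":[0,0.03,0.006],"dr":[-0.003,0.002,0]},{"grip":1,"xyz":[0,0.037,0.008],"dr":[-0.003,0.002,0]},{"grip":1,"xyz":[0,0.0405,0.0086],"dr":[-0.003,0.002,0]},{"grip":1,"xyz":[0,0.043,0.0093],"dr":[-0.003,0.002,0]},{"grip":1,"xyz":[0,0.044,0.0097],"dr":[-0.003,0.002,0]}]'; python3 -c "
from go import *
show()"
```

```text
time: 6.77
eef_pos: [0.5421, -0.1628, 0.0715]
tcp_rot: [0.807, 0.055, -0.04, -0.586]
contact_force: [0.7, 0.3, -1.8]
opening: 0.068
t 6.77 q [-0.75   0.743  1.61   0.683  1.881 -1.081] tcp [ 0.5421 -0.1628  0.0715] grasp [ 0.5445 -0.1804  0.0773] z [-0.13   0.942 -0.309] x [0.991 0.136 0.001] F [ 0.7  0.3 -1.8] op 0.068
```

```bash
python3 -m jog '[{"grip":1,"xyz":[0,0.001,0.0003],"dr":[0,0,0]},{"grip":1,"xyz":[0,0.002,0.0006],"dr":[0,0,0]},{"grip":1,"xyz":[0,0.003,0.001],"dr":[0,0,0]},{"grip":1,"xyz":[0,0.003,0.001],"dr":[0,0,0]}]'; python3 -c "
from go import *
show()"
```

```text
time: 7.1
eef_pos: [0.5423, -0.163, 0.069]
tcp_rot: [0.807, 0.056, -0.04, -0.586]
contact_force: [-0.1, -0.1, -3.0]
opening: 0.073
t 7.1 q [-0.751  0.747  1.609  0.682  1.878 -1.084] tcp [ 0.5423 -0.163   0.069 ] grasp [ 0.5447 -0.1806  0.0748] z [-0.129  0.942 -0.31 ] x [0.991 0.136 0.001] F [-0.1 -0.1 -3. ] op 0.073
```

```bash
python3 -m jog '[{"grip":1,"xyz":[0,0.001,0.0003],"dr":[0,0,0]},{"grip":1,"xyz":[0,0.002,0.0006],"dr":[0,0,0]},{"grip":1,"xyz":[0,0.002,0.0006],"dr":[0,0,0]}]'; python3 -c "
from go import *
show()
a=ctrl.read_camera('scene');crop(a,190,170,280,270,6,'p11.png')"
```

```text
time: 7.35
eef_pos: [0.5423, -0.1629, 0.0675]
tcp_rot: [0.807, 0.056, -0.04, -0.587]
contact_force: [0.8, 0.4, -0.1]
opening: 0.07
t 7.35 q [-0.75   0.75   1.608  0.682  1.877 -1.086] tcp [ 0.5423 -0.1629  0.0675] grasp [ 0.5447 -0.1806  0.0733] z [-0.129  0.942 -0.309] x [0.991 0.137 0.002] F [ 0.8  0.4 -0.1] op 0.07
```

View pics/p11.png

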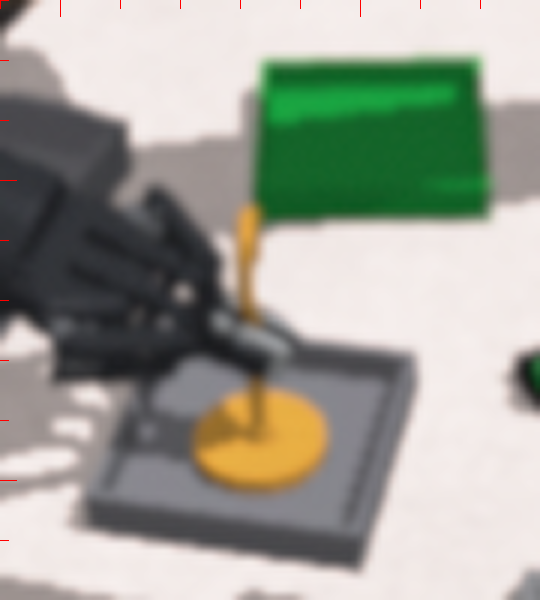

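Wrist load fell from about -2.4 N to about 0 with the disc on the tray floor at scene (233,242). Opening, then backing away along the tool axis.

```bash
python3 -m jog '[{"grip":0.9,"xyz":[0,0,0],"dr":[0,0,0]},{"grip":0.8,"xyz":[0,0,0],"dr":[0,0,0]},{"grip":0.6,"xyz":[0,0,0],"dr":[0,0,0]},{"grip":0.3,"xyz":[0,0,0],"dr":[0,0,0]},{"grip":0,"xyz":[0,0,0],"dr":[0,0,0]},{"grip":0,"xyz":[0,0,0],"dr":[0,0,0]},{"grip":0,"xyz":[0,0,0],"dr":[0,0,0]},{"grip":0,"xyz":[0,0,-0.01],"dr":[0,0,0]},{"grip":0,"xyz":[0,0,-0.03],"dr":[0,0,0]},{"grip":0,"xyz":[0,0,-0.06],"dr":[0,0,0]},{"grip":0,"xyz":[0,0,-0.09],"dr":[0,0,0]},{"grip":0,"xyz":[0,0,-0.12],"dr":[0,0,0]}]'; python3 -c "
from go import *
show()
a=ctrl.read_camera('scene');crop(a,160,150,290,270,5,'p12.png')"
```

```text
time: 8.4
eef_pos: [0.5578, -0.2776, 0.1047]
tcp_rot: [0.807, 0.056, -0.04, -0.586]
contact_force: [0.7, 0.3, -0.2]
opening: 0.995
t 8.4 q [-0.845  0.83   1.377  0.634  2.039 -1.047] tcp [ 0.5578 -0.2776  0.1047] grasp [ 0.5602 -0.2952  0.1105] z [-0.13   0.942 -0.31 ] x [0.991 0.137 0.001] F [ 0.7  0.3 -0.2] op 0.995
```

View pics/p12.png

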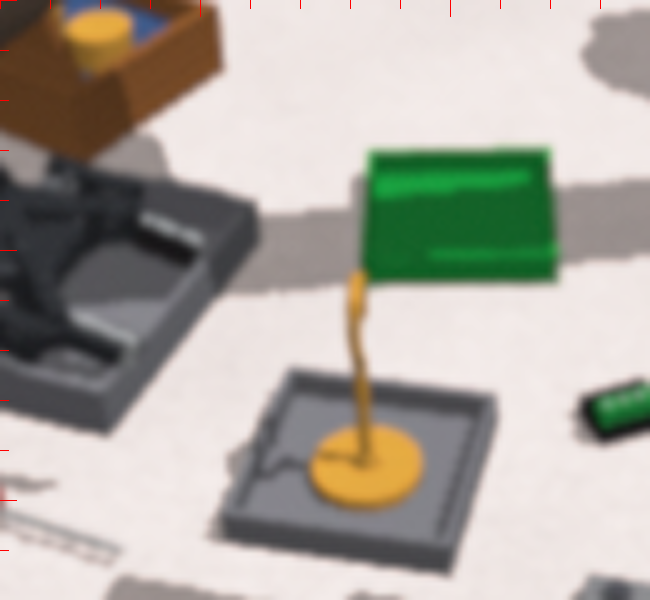

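Hanger stands upright in the grey tray with its disc at (233,242). The S-hook is next. Its plane should be held across the tool axis so it can later be laid flat with the tool down, so I'll fit a kinematic model from logged states and check that a grasp heading +x is reachable.

```bash
cat > kin.py <<'E'
from go import *
def fk(q,p):
    d1,a1,L1,L2,e,s,t=p
    A=Rn.from_euler("z",q[0]); B=A*Rn.from_euler("y",q[1]); Cc=B*Rn.from_euler("y",q[2])
    D=Cc*Rn.from_euler("z",q[3]); E=D*Rn.from_euler("y",q[4]); F=E*Rn.from_euler("z",q[5]+np.pi)
    el=A.apply([a1,s,d1])+B.apply([0,0,L1]); w=el+Cc.apply([e,0,L2]); 
    return w+E.apply([0,0,t]),F,w,el
if __name__=="__main__":
    Ls=[json.loads(l) for l in open("log.txt")]
    def f(p):
        r=[]
        for q,x,Q in Ls:
            X,F,_,_=fk(q,p); r+=list(X-x)
        return np.array(r)
    r=least_squares(f,[.3,0,.4,.5,0,0,.2]); print(r.x.round(4),np.abs(r.fun).max())
    print([round((fk(q,r.x)[1].inv()*Rn.from_quat(Q)).magnitude(),3) for q,x,Q in Ls]); np.save("kp.npy",r.x)
E
python3 kin.py
```

```text
[ 0.2403 -0.      0.443   0.5725  0.0206  0.1009  0.2493] 3.305807294573526e-10
[0.0, 0.0, 0.0, 0.0, 0.0, 0.0, 0.0, 0.0, 0.0, 0.0, 0.0, 0.0, 0.0, 0.0]
```

```bash
cat > ik.py <<'E'
from kin import *
kp=np.load("kp.npy")
lo=np.array([-2.77,-.9,.21,-1.53,.24,-2.84]);hi=np.array([2.77,2.22,2.48,4.67,2.81,2.84])
def ik(g,R,q0=None,n=30,seed=0):
    tcp=np.array(g)-R.as_matrix()[:,2]*ctrl.grasp_offset
    def f(q):
        X,F,_,_=fk(q,kp); return np.r_[(X-tcp)*5,(R.inv()*F).as_rotvec()]
    rng=np.random.default_rng(seed); out=[]
    st=[q0] if q0 is not None else [rng.uniform(lo,hi) for _ in range(n)]
    for s in st:
        r=least_squares(f,np.clip(s,lo+.001,hi-.001),bounds=(lo,hi))
        if r.cost<1e-8 and not any(np.abs(r.x-o).max()<.02 for o in out): out.append(r.x)
    return out
E
python3 - <<'E'
from ik import *
for a in (0,10,20,30,40):
  for roll in (0,np.pi):
    Rg=Rt(yaw,np.radians(a),roll)
    o=ik([.640,.044,.255],Rg)
    for q in o: 
        X,F,w,el=fk(q,kp); print(a,round(roll,1),q.round(2),"wrist",w.round(2),"elbow",el.round(2))
lt=np.load("fit.npz")["lt"]; print(lt)
E
```

```text
0 0 [-0.22  0.04  2.34  2.67  0.86 -1.25] wrist [0.41 0.01 0.26] elbow [0.04 0.09 0.68]
0 3.1 [-0.22  0.04  2.34  2.67  0.86  1.89] wrist [0.41 0.01 0.26] elbow [0.04 0.09 0.68]
10 0 [-0.21 -0.04  2.32  2.52  0.62 -1.11] wrist [0.41 0.01 0.3 ] elbow [0.   0.1  0.68]
10 3.1 [-0.21 -0.04  2.32  2.52  0.62  2.03] wrist [0.41 0.01 0.3 ] elbow [0.   0.1  0.68]
20 0 [-0.2  -0.1   2.28  2.21  0.4  -0.8 ] wrist [0.43 0.02 0.33] elbow [-0.02  0.11  0.68]
20 3.1 [-0.2  -0.1   2.28  2.21  0.4   2.34] wrist [0.43 0.02 0.33] elbow [-0.02  0.11  0.68]
30 0 [-0.19 -0.12  2.22  1.53  0.28 -0.13] wrist [0.44 0.02 0.37] elbow [-0.03  0.11  0.68]
40 0 [-0.17 -0.11  2.15  0.76  0.34  0.63] wrist [0.46 0.02 0.4 ] elbow [-0.03  0.11  0.68]
40 3.1 [-0.17 -0.11  2.15  0.76  0.34 -2.51] wrist [0.46 0.02 0.4 ] elbow [-0.03  0.11  0.68]
[ 0.46416706 -0.39262068  0.04298112]
```

Run:
```python
from ik import *
s=ctrl.get_state(); q=s["qpos"]
R0=Rn.from_quat(s["tcp_rot"]); 
RA=Rt(np.radians(50),np.radians(12)); RB=Rt(yaw,0)
for g,R,n in (([.49,-.24,.30],RA,"A"),([.515,.027,.255],RB,"B"),([.640,.044,.255],RB,"C")):
    o=ik(g,R,q); print(n,[x.round(2) for x in o]); 
    if o:q=o[0]; print("wrist",fk(q,kp)[2].round(2))
delta([.49,-.24,.30],RA)
a=ctrl.read_camera('scene');cv2.imwrite("pics/s1.png",a[...,::-1]);crop(a,270,140,340,260,5,'p13.png')
c=cv2.imread("pics/p13.png");P=T(S,[.6405,.0439,.261],.134)
uv=((proj("scene",P)-[270,140]+.5)*5-.5).round().astype(int); cv2.polylines(c,[uv.reshape(-1,1,2)],False,(0,0,255),1); cv2.imwrite("pics/p13.png",c)
```

```text
A [array([-1.06,  0.14,  2.01,  1.19,  1.75, -0.65])]
wrist [ 0.35 -0.41  0.35]
B []
C [array([-0.22,  0.04,  2.34,  2.67,  0.86, -1.25])]
wrist [0.41 0.01 0.26]
xyz [-0.0479, -0.1999, 0.0013] dr [0.1035, 0.8009, 0.2226] tcp [ 0.502 -0.226  0.296]
```

View pics/p13.png

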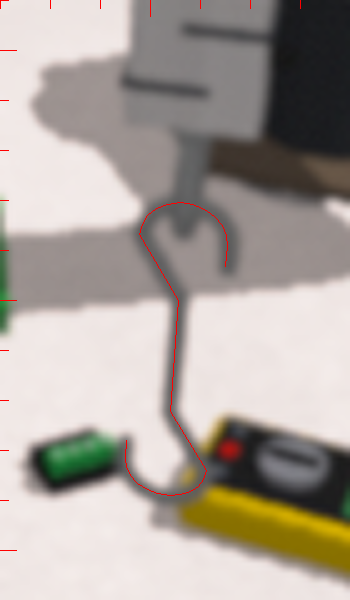

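Run:
```python
from ik import *
gs=-.0187
for a in (0,8,15):
  for d in (0,8,15):
    R=Rt(yaw+np.radians(d),np.radians(a)); z=R.as_matrix()[:,2]
    res=[]
    for so in (0.013,.04,.07,.1):
        o=ik(np.array([.6405,.0439,.255])-z*so,R,n=12); res.append([x.round(2).tolist() for x in o][:1])
    print(a,d,res)
```

```text
0 0 [[[-0.23, 0.01, 2.37, 2.66, 0.87, -1.25]], [[-0.25, -0.05, 2.43, 2.63, 0.88, -1.22]], [], []]
0 8 [[[-0.3, 0.03, 2.35, 2.41, 0.95, -1.09]], [[-0.34, -0.03, 2.41, 2.36, 0.97, -1.06]], [[-0.4, -0.1, 2.47, 2.31, 0.99, -1.03]], []]
0 15 [[[-0.36, 0.06, 2.32, 2.22, 1.04, -0.99]], [[-0.41, 0.0, 2.37, 2.18, 1.07, -0.97]], [[-0.47, -0.06, 2.43, 2.12, 1.11, -0.94]], []]
8 0 [[[-0.22, -0.06, 2.35, 2.54, 0.66, -1.13]], [[-0.25, -0.14, 2.41, 2.49, 0.66, -1.09]], [], []]
8 8 [[[-0.3, -0.04, 2.34, 2.26, 0.77, -0.95]], [[-0.34, -0.12, 2.4, 2.21, 0.79, -0.9]], [[-0.39, -0.2, 2.46, 2.13, 0.81, -0.85]], []]
8 15 [[[-0.36, -0.02, 2.31, 2.07, 0.89, -0.85]], [[-0.41, -0.08, 2.36, 2.02, 0.91, -0.81]], [[-0.47, -0.16, 2.42, 1.96, 0.95, -0.77]], [[-0.53, -0.24, 2.47, 1.88, 0.99, -0.71]]]
15 0 [[[-0.22, -0.11, 2.33, 2.37, 0.5, -0.96]], [[-0.24, -0.19, 2.39, 2.29, 0.49, -0.88]], [[-0.28, -0.3, 2.45, 2.18, 0.49, -0.78]], []]
15 8 [[[-0.29, -0.09, 2.31, 2.08, 0.64, -0.77]], [[-0.33, -0.17, 2.37, 2.01, 0.65, -0.71]], [[-0.38, -0.27, 2.43, 1.92, 0.67, -0.63]], []]
15 15 [[[-0.35, -0.06, 2.29, 1.9, 0.77, -0.68]], [[-0.39, -0.14, 2.34, 1.84, 0.79, -0.63]], [[-0.45, -0.22, 2.39, 1.77, 0.83, -0.58]], [[-0.51, -0.31, 2.44, 1.7, 0.88, -0.52]]]
```

```bash
cat > plan.py <<'E'
import numpy as np, heapq
from m import S
P=S[:,1:]*1000
def seg(P,c):
    a,b=P[:-1],P[1:]; d=b-a; t=np.clip(((c-a)*d).sum(1)/(d*d).sum(1),0,1)
    return np.linalg.norm(a+t[:,None]*d-c,axis=1).min()
stud=[np.array([0,z]) for z in (44,50,58,66)]
def pts(y,z,th):
    # crook centre (0,60) located at (y,z) in stand frame rel eyebar
    c,s=np.cos(th),np.sin(th); Q=P-[0,60]; return np.c_[Q[:,0]*c-Q[:,1]*s+y, Q[:,0]*s+Q[:,1]*c+z]
def clr(y,z,th):
    Q=pts(y,z,th)
    return min(min(seg(Q,np.array(c)) for c in ((0,0),(0,35)))-9, min(seg(Q,c) for c in stud)-12)
if __name__=="__main__":
    ys=np.arange(-50,13,2.);zs=np.arange(-12,43,2.);ths=np.radians(np.arange(0,61,5))
    G=np.array([[[clr(y,z,t) for t in ths] for z in zs] for y in ys])
    start=(int(np.where(ys==0)[0][0]),int(np.where(zs==-8)[0][0]),0)
    print("start clr",G[start])
    best={start:0};pq=[(0,start)];prev={}
    while pq:
        c,n=heapq.heappop(pq)
        if c>best[n]:continue
        if ys[n[0]]<=-44: break
        for d in np.ndindex(3,3,3):
            m=tuple(np.array(n)+np.array(d)-1)
            if m==n or min(m)<0 or m[0]>=len(ys) or m[1]>=len(zs) or m[2]>=len(ths) or G[m]<=.3: continue
            w=c+np.linalg.norm((np.array(d)-1)*[1,1,1])*(1+ (8/max(G[m],.3))**2)
            if w<best.get(m,1e9): best[m]=w;prev[m]=n;heapq.heappush(pq,(w,m))
    path=[n]
    while n in prev: n=prev[n];path.append(n)
    for n in path[::-1]:
        y,z,t=ys[n[0]],zs[n[1]],ths[n[2]]
        print(y,z,round(np.degrees(t)),"clr",round(G[n],1))
E
python3 plan.py
```

```text
start clr 0.8167859538567939
0.0 -8.0 0 clr 0.8
0.0 -6.0 0 clr 2.8
0.0 -4.0 5 clr 4.8
0.0 -2.0 10 clr 6.8
-2.0 0.0 15 clr 7.0
-2.0 0.0 20 clr 7.1
-2.0 0.0 25 clr 7.1
-2.0 0.0 30 clr 7.2
-2.0 0.0 35 clr 7.2
-4.0 0.0 40 clr 5.9
-6.0 2.0 45 clr 5.9
-8.0 2.0 50 clr 5.4
-10.0 2.0 55 clr 4.9
-12.0 2.0 60 clr 4.2
-14.0 2.0 60 clr 4.1
-16.0 2.0 60 clr 3.7
-18.0 2.0 60 clr 3.6
-20.0 2.0 60 clr 3.8
-22.0 2.0 60 clr 4.1
-24.0 2.0 60 clr 4.0
-26.0 2.0 60 clr 4.0
-28.0 2.0 55 clr 5.5
-30.0 2.0 55 clr 6.9
-32.0 2.0 55 clr 7.9
-34.0 2.0 55 clr 8.9
-36.0 2.0 55 clr 10.0
-38.0 2.0 55 clr 11.2
-40.0 2.0 55 clr 12.3
-42.0 2.0 55 clr 13.5
-44.0 2.0 55 clr 14.6
```

Run:
```python
from plan import *
for th in (35,40,45,50,55,60):
    row=[]
    for y in range(-2,-36,-3):
        zz=np.arange(-6,14,1.); c=[clr(y,z,np.radians(th)) for z in zz]; i=int(np.argmax(c)); row.append((y,zz[i],round(c[i],1)))
    print(th,min(r[2] for r in row),row)
```

```text
35 3.0 [(-2, np.float64(0.0), np.float64(7.2)), (-5, np.float64(2.0), np.float64(6.1)), (-8, np.float64(4.0), np.float64(4.7)), (-11, np.float64(6.0), np.float64(3.5)), (-14, np.float64(8.0), np.float64(3.0)), (-17, np.float64(10.0), np.float64(3.4)), (-20, np.float64(11.0), np.float64(4.1)), (-23, np.float64(12.0), np.float64(4.8)), (-26, np.float64(12.0), np.float64(6.2)), (-29, np.float64(13.0), np.float64(7.5)), (-32, np.float64(13.0), np.float64(9.8)), (-35, np.float64(13.0), np.float64(12.0))]
40 3.5 [(-2, np.float64(0.0), np.float64(7.1)), (-5, np.float64(2.0), np.float64(6.2)), (-8, np.float64(4.0), np.float64(5.1)), (-11, np.float64(6.0), np.float64(4.1)), (-14, np.float64(7.0), np.float64(3.6)), (-17, np.float64(9.0), np.float64(3.5)), (-20, np.float64(9.0), np.float64(3.9)), (-23, np.float64(10.0), np.float64(4.5)), (-26, np.float64(10.0), np.float64(5.6)), (-29, np.float64(10.0), np.float64(7.2)), (-32, np.float64(10.0), np.float64(9.2)), (-35, np.float64(10.0), np.float64(11.3))]
45 3.7 [(-2, np.float64(0.0), np.float64(6.9)), (-5, np.float64(1.0), np.float64(6.2)), (-8,
[... 1204 characters left out ...]
np.float64(4.0), np.float64(4.1)), (-26, np.float64(3.0), np.float64(5.2)), (-29, np.float64(2.0), np.float64(6.2)), (-32, np.float64(2.0), np.float64(7.9)), (-35, np.float64(1.0), np.float64(10.3))]
60 3.6 [(-2, np.float64(-1.0), np.float64(7.1)), (-5, np.float64(0.0), np.float64(6.4)), (-8, np.float64(1.0), np.float64(5.3)), (-11, np.float64(1.0), np.float64(4.4)), (-14, np.float64(2.0), np.float64(4.1)), (-17, np.float64(2.0), np.float64(3.6)), (-20, np.float64(2.0), np.float64(3.8)), (-23, np.float64(2.0), np.float64(4.0)), (-26, np.float64(1.0), np.float64(5.0)), (-29, np.float64(0.0), np.float64(6.3)), (-32, np.float64(-1.0), np.float64(8.1)), (-35, np.float64(-2.0), np.float64(10.2))]
```

```bash
python3 -m jog '[{"grip":0,"xyz":[-0.01,-0.03,0],"dr":[0.01,0.1,0.02]},{"grip":0,"xyz":[-0.02,-0.065,0],"dr":[0.03,0.21,0.05]},{"grip":0,"xyz":[-0.03,-0.1,0],"dr":[0.05,0.32,0.08]},{"grip":0,"xyz":[-0.035,-0.135,0],"dr":[0.06,0.43,0.11]},{"grip":0,"xyz":[-0.04,-0.165,0],"dr":[0.07,0.54,0.14]},{"grip":0,"xyz":[-0.045,-0.19,0],"dr":[0.08,0.65,0.18]},{"grip":0,"xyz":[-0.048,-0.2,0],"dr":[0.1,0.75,0.21]},{"grip":0,"xyz":[-0.048,-0.2,0],"dr":[0.1,0.8,0.22]},{"grip":0,"xyz":[-0.048,-0.2,0],"dr":[0.1,0.8,0.22]}]'
python3 - <<'E'
from ik import *
show()
q=ctrl.get_state()["qpos"]
R=Rt(yaw+np.radians(5),np.radians(6)); z=R.as_matrix()[:,2]
w=np.array([.6405,.0439,.255])
for so in (.065,.0117):
    o=ik(w-z*so,R,q); print([x.round(2) for x in o]); delta(w-z*so,R)
E
```

```text
time: 9.25
eef_pos: [0.5003, -0.2198, 0.2946]
tcp_rot: [0.731, -0.265, 0.213, -0.592]
contact_force: [-0.3, -0.5, -0.2]
opening: 1.004
t 9.25 q [-1.059  0.13   2.024  1.188  1.748 -0.654] tcp [ 0.5003 -0.2198  0.2946] grasp [ 0.4886 -0.2339  0.2985] z [ 0.625  0.752 -0.209] x [ 0.769 -0.639 -0.004] F [-0.3 -0.5 -0.2] op 1.004
[array([-0.35, -0.18,  2.47,  2.29,  0.79, -0.96])]
xyz [-0.0888, -0.0192, 0.2576] dr [0.1033, 0.6484, 0.0997] tcp [0.596 0.034 0.26 ]
[array([-0.27, -0.03,  2.35,  2.4 ,  0.77, -1.05])]
xyz [-0.0565, -0.0227, 0.2999] dr [0.1033, 0.6484, 0.0997] tcp [0.647 0.045 0.254]
```

```bash
python3 -m jog '[{"grip":0,"xyz":[-0.012,-0.002,0.025],"dr":[0.01,0.1,0.01]},{"grip":0,"xyz":[-0.024,-0.005,0.055],"dr":[0.03,0.2,0.03]},{"grip":0,"xyz":[-0.036,-0.008,0.085],"dr":[0.05,0.3,0.045]},{"grip":0,"xyz":[-0.048,-0.011,0.115],"dr":[0.065,0.4,0.06]},{"grip":0,"xyz":[-0.058,-0.013,0.145],"dr":[0.08,0.5,0.08]},{"grip":0,"xyz":[-0.066,-0.015,0.175],"dr":[0.095,0.6,0.095]},{"grip":0,"xyz":[-0.073,-0.017,0.205],"dr":[0.103,0.648,0.1]},{"grip":0,"xyz":[-0.079,-0.019,0.235],"dr":[0.103,0.648,0.1]},{"grip":0,"xyz":[-0.083,-0.02,0.255],"dr":[0.103,0.648,0.1]},{"grip":0,"xyz":[-0.084,-0.02,0.262],"dr":[0.103,0.648,0.1]},{"grip":0,"xyz":[-0.084,-0.02,0.262],"dr":[0.103,0.648,0.1]}]'
python3 - <<'E'
from ik import *
show()
R=Rt(yaw+np.radians(5),np.radians(6)); z=R.as_matrix()[:,2]
w=np.array([.6405,.0439,.255])
for so in (.0117,): delta(w-z*so,R)
a=ctrl.read_camera('scene');crop(a,240,130,350,260,5,'p14.png')
a=ctrl.read_camera('top');crop(a,170,110,300,220,5,'p15.png')
E
```

```text
time: 10.17
eef_pos: [0.6036, 0.0358, 0.2586]
tcp_rot: [0.582, -0.463, 0.416, -0.524]
contact_force: [0.1, -0.5, -0.1]
opening: 1.001
t 10.17 q [-0.338 -0.155  2.446  2.297  0.794 -0.969] tcp [0.6036 0.0358 0.2586] grasp [0.5855 0.0316 0.2606] z [ 0.969  0.225 -0.106] x [ 0.226 -0.974 -0.001] F [ 0.1 -0.5 -0.1] op 1.001
xyz [0.0005, -0.0004, 0.045] dr [0.0014, 0.0071, -0.0003] tcp [0.647 0.045 0.254]
```

View pics/p14.png

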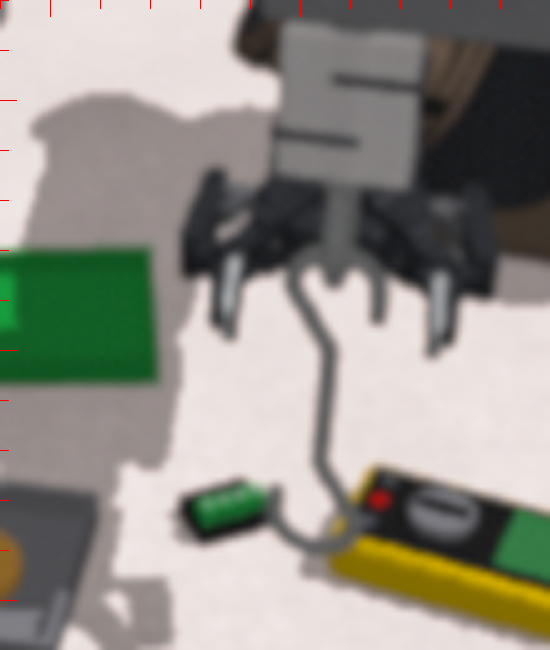

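View pics/p15.png

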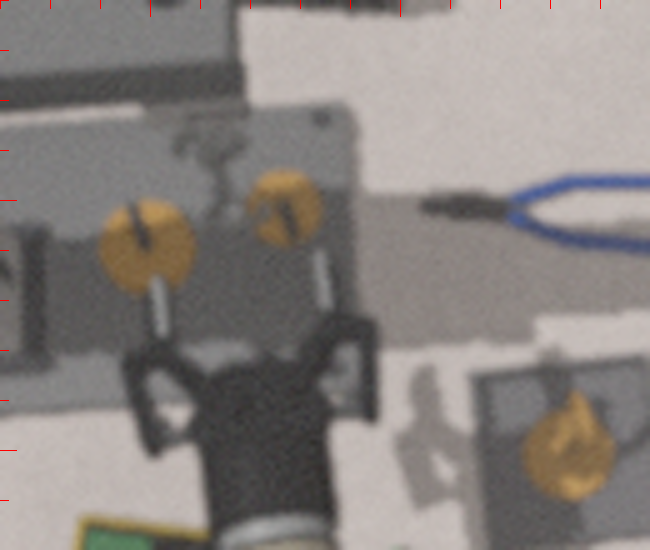

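The jaws straddle the S-hook evenly in both views: fingers at scene (285,190) and (328,193), shank near (305,210). Advancing 45 mm.

```bash
python3 -m jog '[{"grip":0,"xyz":[0,0,0.012],"dr":[0,0,0]},{"grip":0,"xyz":[0,0,0.024],"dr":[0,0.004,0]},{"grip":0,"xyz":[0,0,0.035],"dr":[0,0.007,0]},{"grip":0,"xyz":[0,0,0.045],"dr":[0,0.007,0]},{"grip":0,"xyz":[0,0,0.045],"dr":[0,0.007,0]},{"grip":0,"xyz":[0,0,0.045],"dr":[0,0.007,0]}]'
python3 - <<'E'
from ik import *
show()
R=Rt(yaw+np.radians(5),np.radians(6)); z=R.as_matrix()[:,2]
w=np.array([.6405,.0439,.255])
for so in (.0117,): delta(w-z*so,R)
a=ctrl.read_camera('scene');crop(a,260,150,350,260,5,'p16.png')
E
```

```text
time: 10.77
eef_pos: [0.6469, 0.0418, 0.2546]
tcp_rot: [0.579, -0.466, 0.42, -0.521]
contact_force: [0.0, 0.6, 0.6]
opening: 1.004
t 10.77 q [-0.279 -0.036  2.349  2.4    0.773 -1.046] tcp [0.6469 0.0418 0.2546] grasp [0.6287 0.0379 0.2566] z [ 0.972  0.212 -0.105] x [ 0.213 -0.977 -0.   ] F [0.  0.6 0.6] op 1.004
xyz [-0.0034, 0.0002, 0.0012] dr [0.0004, -0.0063, -0.0008] tcp [0.647 0.045 0.254]
```

View pics/p16.png

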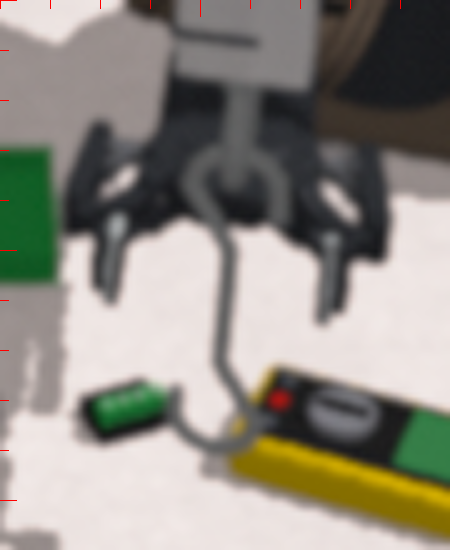

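```bash
python3 -m jog '[{"grip":0,"xyz":[-0.003,0,0.001],"dr":[0,-0.006,0]},{"grip":0.4,"xyz":[-0.0035,0,0.001],"dr":[0,-0.006,0]},{"grip":0.7,"xyz":[-0.0035,0,0.001],"dr":[0,-0.006,0]},{"grip":0.8,"xyz":[-0.0035,0,0.001],"dr":[0,-0.006,0]},{"grip":0.85,"xyz":[-0.0035,0,0.001],"dr":[0,-0.006,0]},{"grip":0.9,"xyz":[-0.0035,0,0.001],"dr":[0,-0.006,0]},{"grip":0.95,"xyz":[-0.0035,0,0.001],"dr":[0,-0.006,0]},{"grip":1,"xyz":[-0.0035,0,0.001],"dr":[0,-0.006,0]},{"grip":1,"xyz":[-0.0035,0,0.001],"dr":[0,-0.006,0]},{"grip":1,"xyz":[-0.0035,0,0.001],"dr":[0,-0.006,0]}]' 80
python3 - <<'E'
from ik import *
show()
a=ctrl.read_camera('scene');crop(a,260,150,350,260,5,'p17.png')
x0,y0=260,150
c=cv2.imread("pics/p17.png");P=T(S,[.6405,.0439,.261],.134)
uv=((proj("scene",P)-[x0,y0]+.5)*5-.5).round().astype(int); cv2.polylines(c,[uv.reshape(-1,1,2)],False,(0,0,255),1); cv2.imwrite("pics/p17.png",c)
E
```

```text
time: 11.65
eef_pos: [0.6469, 0.0464, 0.2546]
tcp_rot: [0.58, -0.464, 0.418, -0.523]
contact_force: [0.5, -0.6, 0.3]
opening: 0.049
t 11.65 q [-0.272 -0.035  2.348  2.401  0.773 -1.046] tcp [0.6469 0.0464 0.2546] grasp [0.6288 0.0424 0.2566] z [ 0.97   0.219 -0.105] x [ 0.22  -0.976 -0.001] F [ 0.5 -0.6  0.3] op 0.049
```

View pics/p17.png

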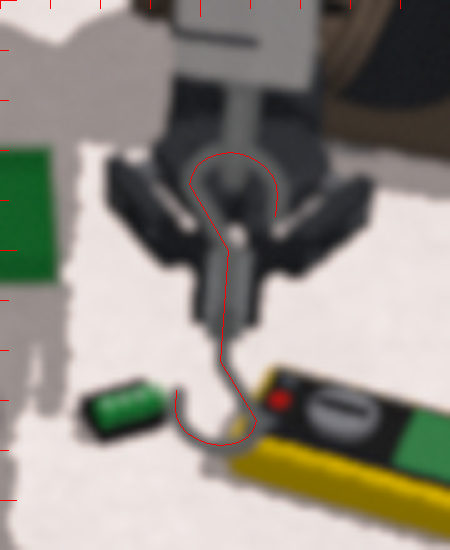

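The S-hook is gripped at its shank at (305,207) and still hangs within 1 px of its earlier pose. I'll work out the threading path, a turn about the stand's x through the crook centre.

```bash
cat > thr.py <<'E'
from ik import *
n=np.array([np.cos(yaw),np.sin(yaw),0]); v=np.array([-np.sin(yaw),np.cos(yaw),0])
W=[(0,-5,0),(0,-1,0),(-1,0,6),(-1.5,0,12),(-2,0,18),(-2,0,24),(-2,0,30),(-2,0,36),(-2,0,42),(-2,0,45),
(-5,1,45),(-8,3,45),(-11,5,45),(-14,6,45),(-17,7,45),(-20,7,45),(-25,7.5,45),(-32,8,45),(-40,8,45),(-60,6,45)]
def run(y0,z0,th0,k0=0,k1=99):
    s=ctrl.get_state(); p0,R0=s["eef_pos"],Rn.from_quat(s["tcp_rot"]); q=s["qpos"]
    bar=np.array([.6405,.0439,.330]); c0=bar+v*y0/1000+[0,0,z0/1000]
    for y,z,t in W[k0:k1]:
        Q=Rn.from_rotvec(n*np.radians(t-th0)); c=bar+v*y/1000+[0,0,z/1000]
        p=c+Q.apply(p0-c0); R=Q*R0
        o=ik(p+R.as_matrix()[:,2]*ctrl.grasp_offset,R,q); q=o[0] if o else q
        print((y,z,t),R0.inv().apply(p-p0).round(4).tolist(),(R0.inv()*R).as_rotvec().round(3).tolist(),q.round(2) if o else None)
E
python3 -c "
from thr import *
run(0.5,-9,0)"
```

```text
(0, -5, 0) [0.0005, -0.004, -0.0005] [0.0, 0.0, 0.0] [-0.27 -0.04  2.35  2.39  0.77 -1.04]
(0, -1, 0) [0.0005, -0.008, -0.0009] [0.0, 0.0, 0.0] [-0.27 -0.05  2.35  2.38  0.76 -1.03]
(-1, 0, 6) [-0.0054, -0.0095, -0.0005] [0.009, -0.011, 0.104] [-0.27 -0.05  2.35  2.39  0.77 -0.93]
(-1.5, 0, 12) [-0.0117, -0.0107, -0.0001] [0.018, -0.022, 0.207] [-0.26 -0.05  2.35  2.4   0.78 -0.83]
(-2, 0, 18) [-0.0179, -0.0127, 0.0002] [0.028, -0.033, 0.311] [-0.25 -0.05  2.35  2.41  0.79 -0.74]
(-2, 0, 24) [-0.0243, -0.0153, 0.0005] [0.037, -0.044, 0.415] [-0.23 -0.05  2.35  2.43  0.8  -0.64]
(-2, 0, 30) [-0.0304, -0.0186, 0.0007] [0.046, -0.055, 0.519] [-0.22 -0.05  2.35  2.44  0.81 -0.55]
(-2, 0, 36) [-0.0362, -0.0225, 0.0008] [0.055, -0.066, 0.622] [-0.21 -0.05  2.35  2.46  0.82 -0.46]
(-2, 0, 42) [-0.0415, -0.027, 0.0008] [0.064, -0.076, 0.726] [-0.2  -0.06  2.35  2.48  0.83 -0.36]
(-2, 0, 45) [-0.044, -0.0295, 0.0008] [0.069, -0.082, 0.778] [-0.2  -0.06  2.36  2.49  0.83 -0.32]
(-5, 1, 45) [-0.041, -0.0305, 0.0004] [0.069, -0.082, 0.778] [-0.2  -0.06  2.35  2.48  0.83 -0.31]
(-8, 3, 45) [-0.03
[... 192 characters left out ...]
45) [-0.032, -0.0353, -0.0009] [0.069, -0.082, 0.778] [-0.22 -0.07  2.35  2.44  0.83 -0.28]
(-17, 7, 45) [-0.029, -0.0363, -0.0013] [0.069, -0.082, 0.778] [-0.23 -0.07  2.35  2.43  0.83 -0.27]
(-20, 7, 45) [-0.026, -0.0363, -0.0015] [0.069, -0.082, 0.778] [-0.24 -0.07  2.35  2.43  0.84 -0.27]
(-25, 7.5, 45) [-0.0211, -0.0368, -0.002] [0.069, -0.082, 0.778] [-0.25 -0.07  2.35  2.41  0.84 -0.26]
(-32, 8, 45) [-0.0141, -0.0372, -0.0027] [0.069, -0.082, 0.778] [-0.27 -0.07  2.35  2.39  0.85 -0.24]
(-40, 8, 45) [-0.0061, -0.0371, -0.0034] [0.069, -0.082, 0.778] [-0.29 -0.06  2.34  2.37  0.86 -0.23]
(-60, 6, 45) [0.0138, -0.035, -0.0049] [0.069, -0.082, 0.778] [-0.33 -0.05  2.33  2.32  0.89 -0.2 ]
```

Lift 8 mm first, slowly, and look.

```bash
python3 -m jog '[{"grip":1,"xyz":[0,-0.002,0],"dr":[0,0,0]},{"grip":1,"xyz":[0.0005,-0.004,-0.0005],"dr":[0,0,0]},{"grip":1,"xyz":[0.0005,-0.006,-0.0007],"dr":[0,0,0]},{"grip":1,"xyz":[0.0005,-0.008,-0.0009],"dr":[0,0,0]},{"grip":1,"xyz":[0.0005,-0.008,-0.0009],"dr":[0,0,0]}]'
python3 - <<'E'
from thr import *
show()
a=ctrl.read_camera('scene');crop(a,270,140,340,250,6,'p18.png')
run(0,-1,0,2,10)
E
```

```text
time: 12.12
eef_pos: [0.6471, 0.046, 0.2632]
tcp_rot: [0.58, -0.464, 0.418, -0.523]
contact_force: [-0.2, 0.2, -1.3]
opening: 0.046
t 12.12 q [-0.273 -0.054  2.346  2.384  0.758 -1.025] tcp [0.6471 0.046  0.2632] grasp [0.6289 0.0419 0.2651] z [ 0.97   0.219 -0.104] x [ 0.22  -0.975 -0.   ] F [-0.2  0.2 -1.3] op 0.046
(-1, 0, 6) [-0.0059, -0.0015, 0.0004] [0.009, -0.011, 0.104] [-0.27 -0.05  2.35  2.39  0.77 -0.93]
(-1.5, 0, 12) [-0.0121, -0.0028, 0.0008] [0.018, -0.022, 0.207] [-0.26 -0.05  2.35  2.4   0.78 -0.83]
(-2, 0, 18) [-0.0183, -0.0047, 0.0011] [0.028, -0.033, 0.311] [-0.25 -0.05  2.35  2.41  0.79 -0.74]
(-2, 0, 24) [-0.0246, -0.0074, 0.0014] [0.037, -0.044, 0.415] [-0.23 -0.05  2.35  2.43  0.8  -0.64]
(-2, 0, 30) [-0.0307, -0.0107, 0.0016] [0.046, -0.054, 0.519] [-0.22 -0.05  2.35  2.44  0.81 -0.55]
(-2, 0, 36) [-0.0364, -0.0146, 0.0017] [0.055, -0.065, 0.622] [-0.21 -0.05  2.35  2.46  0.82 -0.46]
(-2, 0, 42) [-0.0417, -0.019, 0.0017] [0.064, -0.076, 0.726] [-0.2  -0.06  2.35  2.48  0.83 -0.36]
(-2, 0, 45) [-0.0441, -0.0215, 0.0017] [0.069, -0.082, 0.778] [-0.2  -0.06  2.36  2.49  0.83 -0.32]
```

View pics/p18.png

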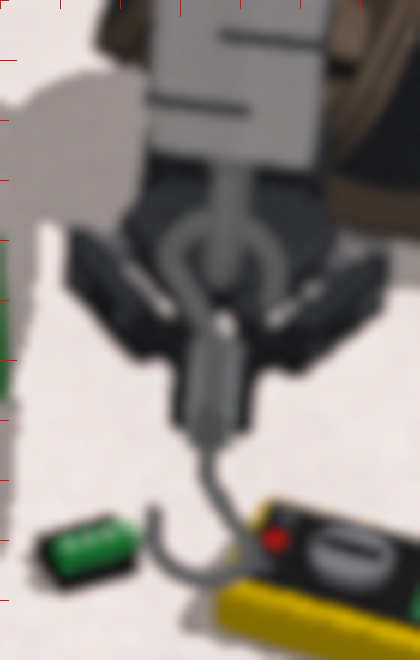

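```bash
python3 -m jog '[{"grip":1,"xyz":[-0.003,-0.001,0.0002],"dr":[0.005,-0.006,0.052]},{"grip":1,"xyz":[-0.006,-0.0015,0.0004],"dr":[0.009,-0.011,0.104]},{"grip":1,"xyz":[-0.009,-0.002,0.0006],"dr":[0.014,-0.017,0.156]},{"grip":1,"xyz":[-0.012,-0.0028,0.0008],"dr":[0.018,-0.022,0.207]},{"grip":1,"xyz":[-0.0152,-0.0037,0.001],"dr":[0.023,-0.028,0.259]},{"grip":1,"xyz":[-0.0183,-0.0047,0.0011],"dr":[0.028,-0.033,0.311]},{"grip":1,"xyz":[-0.0183,-0.0047,0.0011],"dr":[0.028,-0.033,0.311]}]'
python3 - <<'E'
from thr import *
show()
a=ctrl.read_camera('scene');crop(a,270,140,340,250,6,'p19.png')
run(-2,0,18,5,20)
E
```

```text
time: 12.75
eef_pos: [0.6443, 0.0646, 0.2668]
tcp_rot: [-0.501, 0.534, -0.328, 0.597]
contact_force: [0.4, -0.1, -1.0]
opening: 0.048
t 12.75 q [-0.246 -0.049  2.351  2.412  0.794 -0.735] tcp [0.6443 0.0646 0.2668] grasp [0.6262 0.06   0.2682] z [ 0.966  0.247 -0.073] x [ 0.214 -0.927 -0.309] F [ 0.4 -0.1 -1. ] op 0.048
(-2, 0, 24) [-0.0069, -0.0006, 0.0006] [0.009, -0.011, 0.104] [-0.23 -0.05  2.35  2.43  0.8  -0.64]
(-2, 0, 30) [-0.0138, -0.0018, 0.001] [0.018, -0.022, 0.207] [-0.22 -0.05  2.35  2.44  0.81 -0.55]
(-2, 0, 36) [-0.0205, -0.0038, 0.0014] [0.028, -0.033, 0.311] [-0.21 -0.05  2.35  2.46  0.82 -0.46]
(-2, 0, 42) [-0.027, -0.0065, 0.0017] [0.037, -0.044, 0.415] [-0.2  -0.06  2.36  2.48  0.83 -0.36]
(-2, 0, 45) [-0.0301, -0.0081, 0.0018] [0.042, -0.049, 0.467] [-0.19 -0.06  2.36  2.49  0.83 -0.32]
(-5, 1, 45) [-0.0275, -0.0099, 0.0014] [0.042, -0.049, 0.467] [-0.2  -0.06  2.35  2.48  0.83 -0.31]
(-8, 3, 45) [-0.0253, -0.0127, 0.0009] [0.042, -0.049, 0.467] [-0.21 -0.06  2.35  2.46  0.83 -0.3 ]
(-11, 5, 45) [-0.0231, -0.0155, 0.0004] [0.042, -0.049, 0.467] [-0.22 -0.07  2.35  2.45  0.83 -0.29]
(-14, 6, 45) [-0.0205, -0.0174, -0.0] [0.042, -0.049, 0.467] [-0.22 -0.07  2.35  2.44  0.83 -0.28]
(-17, 7, 45) [-0.018, -0.0192, -0.0004] [0.042, -0.049, 0.467] [-0.23 -0.07  2.35  2.43  0.83 -0.27]
(-20, 7, 45) [-0.0152, -0.0201, -0.0008] [0.042, -0.049, 0.467] [-0.24 -0.07  2.35  2.42  0.84 -0.27]
(-25, 7.5, 45) [-0.0106, -0.0221, -0.0014] [0.042, -0.049, 0.467] [-0.25 -0.07  2.35  2.41  0.84 -0.26]
(-32, 8, 45) [-0.0041, -0.0246, -0.0022] [0.042, -0.049, 0.467] [-0.27 -0.07  2.35  2.39  0.85 -0.24]
(-40, 8, 45) [0.0035, -0.027, -0.0032] [0.042, -0.049, 0.467] [-0.29 -0.06  2.34  2.37  0.86 -0.23]
(-60, 6, 45) [0.023, -0.0311, -0.0053] [0.042, -0.049, 0.467] [-0.33 -0.05  2.33  2.32  0.89 -0.2 ]
```

View pics/p19.png

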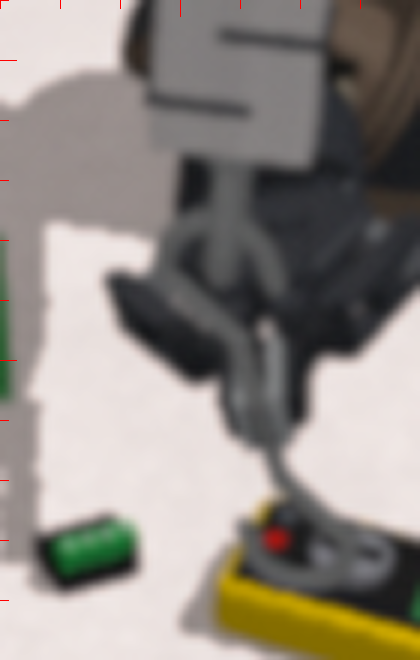

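```bash
python3 -m jog '[{"grip":1,"xyz":[-0.0035,-0.0003,0.0003],"dr":[0.005,-0.006,0.052]},{"grip":1,"xyz":[-0.0069,-0.0006,0.0006],"dr":[0.009,-0.011,0.104]},{"grip":1,"xyz":[-0.0104,-0.0012,0.0008],"dr":[0.014,-0.017,0.156]},{"grip":1,"xyz":[-0.0138,-0.0018,0.001],"dr":[0.018,-0.022,0.207]},{"grip":1,"xyz":[-0.0172,-0.0028,0.0012],"dr":[0.023,-0.028,0.259]},{"grip":1,"xyz":[-0.0205,-0.0038,0.0014],"dr":[0.028,-0.033,0.311]},{"grip":1,"xyz":[-0.027,-0.0065,0.0017],"dr":[0.037,-0.044,0.415]},{"grip":1,"xyz":[-0.03,-0.008,0.0018],"dr":[0.042,-0.049,0.467]},{"grip":1,"xyz":[-0.03,-0.008,0.0018],"dr":[0.042,-0.049,0.467]}]'
python3 - <<'E'
from thr import *
show()
a=ctrl.read_camera('scene');crop(a,270,140,340,250,6,'p20.png')
x0,y0=270,140
c=cv2.imread("pics/p20.png")
M=Rn.from_rotvec(n*np.radians(45)); cc=np.array([.6405,.0439,.330])+v*-.002
P=cc+M.apply(T(S-[0,0,.06],[0,0,0],yaw))
uv=((proj("scene",P)-[x0,y0]+.5)*6-.5).round().astype(int); cv2.polylines(c,[uv.reshape(-1,1,2)],False,(0,0,255),1); cv2.imwrite("pics/p20.png",c)
run(-2,0,45,10,20)
E
```

```text
time: 13.55
eef_pos: [0.6409, 0.0904, 0.284]
tcp_rot: [-0.359, 0.614, -0.18, 0.68]
contact_force: [0.1, 0.3, -1.6]
opening: 0.045
t 13.55 q [-0.195 -0.058  2.355  2.488  0.829 -0.317] tcp [0.6409 0.0904 0.284 ] grasp [0.6229 0.0855 0.2842] z [ 0.964  0.267 -0.011] x [ 0.182 -0.686 -0.705] F [ 0.1  0.3 -1.6] op 0.045
(-5, 1, 45) [0.0014, -0.0028, -0.0004] [0.0, 0.0, 0.0] [-0.2  -0.06  2.35  2.48  0.83 -0.31]
(-8, 3, 45) [0.0021, -0.0063, -0.0008] [0.0, 0.0, 0.0] [-0.21 -0.06  2.35  2.47  0.83 -0.3 ]
(-11, 5, 45) [0.0028, -0.0098, -0.0013] [0.0, 0.0, 0.0] [-0.22 -0.07  2.35  2.45  0.83 -0.29]
(-14, 6, 45) [0.0042, -0.0126, -0.0017] [0.0, 0.0, 0.0] [-0.22 -0.07  2.35  2.44  0.83 -0.28]
(-17, 7, 45) [0.0057, -0.0154, -0.0021] [0.0, 0.0, 0.0] [-0.23 -0.07  2.35  2.43  0.83 -0.27]
(-20, 7, 45) [0.0078, -0.0175, -0.0025] [0.0, 0.0, 0.0] [-0.24 -0.07  2.35  2.43  0.84 -0.27]
(-25, 7.5, 45) [0.0109, -0.0213, -0.0032] [0.0, 0.0, 0.0] [-0.25 -0.07  2.35  2.41  0.84 -0.26]
(-32, 8, 45) [0.0155, -0.0266, -0.0042] [0.0, 0.0, 0.0] [-0.27 -0.07  2.35  2.39  0.85 -0.25]
(-40, 8, 45) [0.0212, -0.0321, -0.0053] [0.0, 0.0, 0.0] [-0.29 -0.06  2.34  2.37  0.86 -0.23]
(-60, 6, 45) [0.0367, -0.0446, -0.0079] [0.0, 0.0, 0.0] [-0.33 -0.05  2.33  2.32  0.89 -0.21]
```

View pics/p20.png

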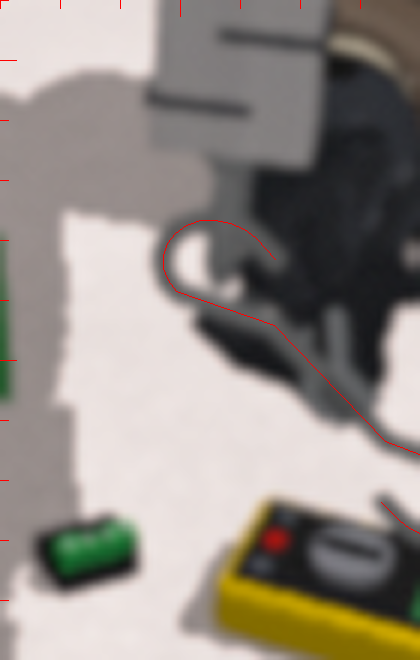

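The model overlay lies on the S-hook within about 1 px, and the wrist load is its weight only. Threading out toward -y, with a pause halfway.

```bash
python3 -m jog '[{"grip":1,"xyz":[0.0014,-0.0028,-0.0004],"dr":[0,0,0]},{"grip":1,"xyz":[0.0021,-0.0063,-0.0008],"dr":[0,0,0]},{"grip":1,"xyz":[0.0028,-0.0098,-0.0013],"dr":[0,0,0]},{"grip":1,"xyz":[0.0042,-0.0126,-0.0017],"dr":[0,0,0]},{"grip":1,"xyz":[0.0042,-0.0126,-0.0017],"dr":[0,0,0]}]'
python3 - <<'E'
from thr import *
show()
a=ctrl.read_camera('scene');crop(a,270,140,340,250,6,'p21.png')
x0,y0=270,140
c=cv2.imread("pics/p21.png")
M=Rn.from_rotvec(n*np.radians(45)); cc=np.array([.6405,.0439,.336])+v*-.014
P=cc+M.apply(T(S-[0,0,.06],[0,0,0],yaw))
uv=((proj("scene",P)-[x0,y0]+.5)*6-.5).round().astype(int); cv2.polylines(c,[uv.reshape(-1,1,2)],False,(0,0,255),1); cv2.imwrite("pics/p21.png",c)
run(-14,6,45,14,20)
E
```

```text
time: 14.02
eef_pos: [0.6429, 0.0774, 0.2906]
tcp_rot: [-0.359, 0.614, -0.181, 0.68]
contact_force: [0.5, 0.9, -1.2]
opening: 0.049
t 14.02 q [-0.225 -0.069  2.35   2.444  0.831 -0.281] tcp [0.6429 0.0774 0.2906] grasp [0.6249 0.0724 0.2908] z [ 0.964  0.266 -0.011] x [ 0.181 -0.686 -0.704] F [ 0.5  0.9 -1.2] op 0.049
(-17, 7, 45) [0.0014, -0.0028, -0.0004] [0.0, 0.0, 0.0] [-0.23 -0.07  2.35  2.43  0.83 -0.27]
(-20, 7, 45) [0.0035, -0.0049, -0.0008] [0.0, 0.0, 0.0] [-0.24 -0.07  2.35  2.43  0.84 -0.27]
(-25, 7.5, 45) [0.0067, -0.0087, -0.0015] [0.0, 0.0, 0.0] [-0.25 -0.07  2.35  2.41  0.84 -0.26]
(-32, 8, 45) [0.0113, -0.014, -0.0024] [0.0, 0.0, 0.0] [-0.27 -0.07  2.34  2.39  0.85 -0.24]
(-40, 8, 45) [0.0169, -0.0195, -0.0035] [0.0, 0.0, 0.0] [-0.29 -0.06  2.34  2.37  0.86 -0.23]
(-60, 6, 45) [0.0324, -0.0321, -0.0062] [0.0, 0.0, 0.0] [-0.33 -0.05  2.33  2.32  0.89 -0.2 ]
```

View pics/p21.png

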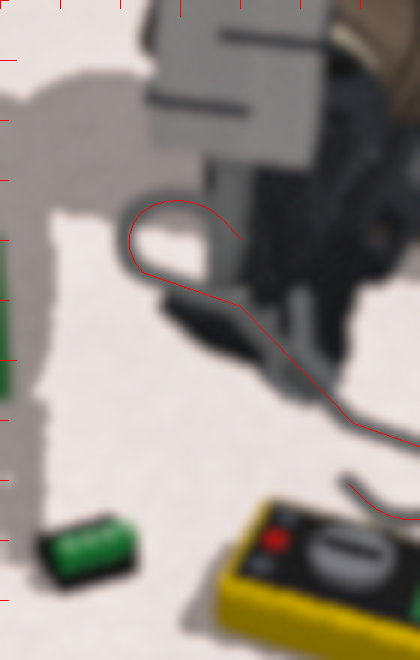

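```bash
python3 -m jog '[{"grip":1,"xyz":[0.0014,-0.0024,-0.0004],"dr":[0,0,0]},{"grip":1,"xyz":[0.0035,-0.0046,-0.0008],"dr":[0,0,0]},{"grip":1,"xyz":[0.0067,-0.0083,-0.0015],"dr":[0,0,0]},{"grip":1,"xyz":[0.0113,-0.0137,-0.0024],"dr":[0,0,0]},{"grip":1,"xyz":[0.017,-0.0195,-0.0035],"dr":[0,0,0]},{"grip":1,"xyz":[0.0245,-0.026,-0.005],"dr":[0,0,0]},{"grip":1,"xyz":[0.0324,-0.032,-0.0062],"dr":[0,0,0]},{"grip":1,"xyz":[0.0324,-0.032,-0.0062],"dr":[0,0,0]}]'
python3 - <<'E'
from thr import *
show()
a=ctrl.read_camera('scene');crop(a,240,130,350,260,5,'p22.png')
x0,y0=240,130
c=cv2.imread("pics/p22.png")
M=Rn.from_rotvec(n*np.radians(45)); cc=np.array([.6405,.0439,.336])+v*-.060
P=cc+M.apply(T(S-[0,0,.06],[0,0,0],yaw))
uv=((proj("scene",P)-[x0,y0]+.5)*5-.5).round().astype(int); cv2.polylines(c,[uv.reshape(-1,1,2)],False,(0,0,255),1); cv2.imwrite("pics/p22.png",c)
E
```

```text
time: 14.73
eef_pos: [0.6493, 0.0303, 0.2897]
tcp_rot: [-0.358, 0.615, -0.181, 0.679]
contact_force: [0.6, -0.1, -1.3]
opening: 0.05
t 14.73 q [-0.335 -0.049  2.333  2.324  0.888 -0.204] tcp [0.6493 0.0303 0.2897] grasp [0.6312 0.0254 0.2899] z [ 0.965  0.264 -0.012] x [ 0.179 -0.686 -0.705] F [ 0.6 -0.1 -1.3] op 0.05
```

View pics/p22.png

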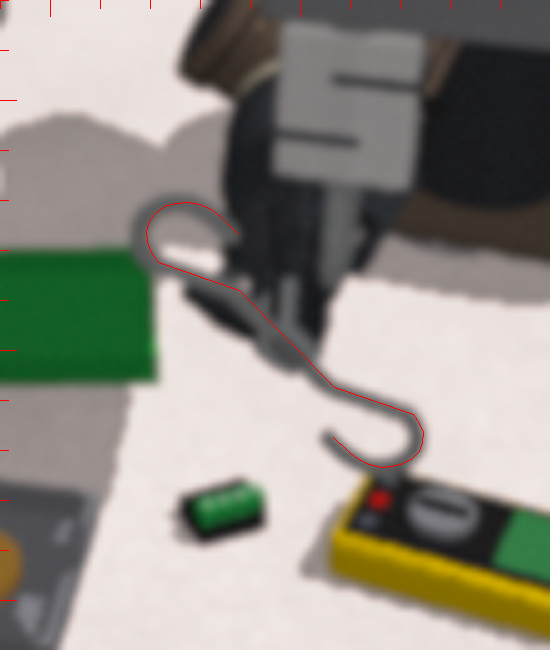

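The crook has threaded clear of the eye: its left edge is at scene (267,177), the stud at (308,175), and the eye is empty. Moving clear toward -y, then re-measuring the hook in the jaws.

Run:
```python
from thr import *
s=ctrl.get_state();R=Rn.from_quat(s["tcp_rot"])
print(R.inv().apply(-v*.1).round(4), R.inv().apply([0,0,.03]).round(4))
print([x.round(2) for x in ik(s["eef_pos"]-v*.1+R.as_matrix()[:,2]*-.0187,R,s["qpos"])])
```

```text
[ 0.0704 -0.0698 -0.0133] [-0.0211 -0.0213 -0.0003]
[array([-0.54,  0.03,  2.26,  2.12,  1.01, -0.09])]
```

```bash
python3 -m jog '[{"grip":1,"xyz":[0.01,-0.01,-0.002],"dr":[0,0,0]},{"grip":1,"xyz":[0.024,-0.024,-0.005],"dr":[0,0,0]},{"grip":1,"xyz":[0.04,-0.04,-0.008],"dr":[0,0,0]},{"grip":1,"xyz":[0.056,-0.056,-0.011],"dr":[0,0,0]},{"grip":1,"xyz":[0.07,-0.07,-0.013],"dr":[0,0,0]},{"grip":1,"xyz":[0.07,-0.07,-0.013],"dr":[0,0,0]},{"grip":1,"xyz":[0.07,-0.07,-0.013],"dr":[0,0,0]}]'
python3 - <<'E'
from thr import *
show()
a=ctrl.read_camera('scene');cv2.imwrite("pics/s2.png",a[...,::-1])
b=ctrl.read_camera('top');cv2.imwrite("pics/t2.png",b[...,::-1])
# nominal S in tool frame: pose now
s=ctrl.get_state()
for n_,im,box,nm in (("scene",a,(220,130,330,250),'p23.png'),("top",b,(190,110,290,190),'p24.png')):
    x0,y0,x1,y1=box;k=5 if n_=="scene" else 7
    crop(im,*box,k,nm)
E
```

```text
time: 15.37
eef_pos: [0.6627, -0.067, 0.2902]
tcp_rot: [-0.359, 0.614, -0.181, 0.679]
contact_force: [-0.5, 0.7, -1.1]
opening: 0.046
t 15.37 q [-0.535  0.026  2.257  2.124  1.01  -0.09 ] tcp [ 0.6627 -0.067   0.2902] grasp [ 0.6447 -0.0719  0.2904] z [ 0.964  0.266 -0.011] x [ 0.181 -0.686 -0.705] F [-0.5  0.7 -1.1] op 0.046
```

View pics/p23.png

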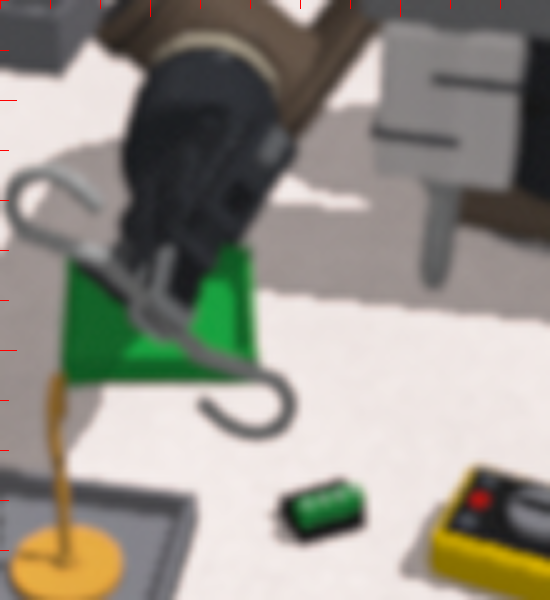

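View pics/p24.png

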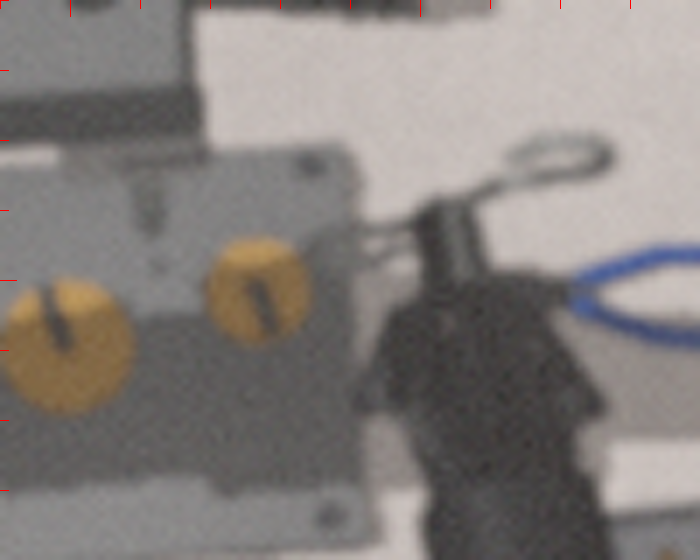

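```bash
cat > fitS.py <<'E'
from thr import *
def dens(P,m=8): 
    return np.vstack([P[i]+(P[i+1]-P[i])*np.linspace(0,1,m,endpoint=False)[:,None] for i in range(len(P)-1)]+[P[-1:]])
D=dens(S)
def dist(uv,pt):  # signed-free residual vector: nearest vector
    a,b=uv[:-1],uv[1:];d=b-a;t=np.clip(((pt-a)*d).sum(1)/((d*d).sum(1)+1e-9),0,1);c=a+t[:,None]*d-pt;i=np.argmin((c**2).sum(1));return c[i]
def fit(obs,ends,x0):
    # x0: origin(3), rotvec(3)
    def f(p):
        X=Rn.from_rotvec(p[3:]).apply(S)+p[:3]; r=[]
        for cam in obs:
            uv=proj(cam,X)
            for pt in obs[cam]: r+=list(dist(uv,pt))
        for cam,i,pt in ends: r+=list(proj(cam,X[i])[0]-pt)
        return np.array(r)
    r=least_squares(f,x0,loss="soft_l1"); return r.x,r
E
python3 - <<'E'
from fitS import *
k=lambda L,x0,y0,s:[np.array([x0+(a+.5)/s-.5,y0+(b+.5)/s-.5]) for a,b in L]
obs={"scene":k([(97,208),(75,188),(50,175),(25,182),(13,205),(22,230),(50,243),(85,255),(150,305),(195,345),(230,362),(270,380),(288,405),(270,430),(240,430),(205,403)],220,130,5),
"top":k([(605,155),(575,138),(560,178),(500,190),(410,225),(360,238)],190,110,7)}
ends=[("scene",0,k([(97,208)],220,130,5)[0]),("scene",-1,k([(205,405)],220,130,5)[0]),("top",0,k([(520,157)],190,110,7)[0]),("top",-1,k([(375,262)],190,110,7)[0])]
s=ctrl.get_state()
R0=Rn.from_rotvec(n*np.radians(45))*Rn.from_euler("z",yaw)
Rtool=Rn.from_quat(s["tcp_rot"])
wire=s["eef_pos"]-Rtool.as_matrix()[:,2]*.007
o0=wire+R0.apply([0,0,.006])
x,r=fit(obs,ends,np.r_[o0,R0.as_rotvec()])
print("nominal",o0.round(4),"fit",x.round(4),"rms px",np.sqrt((r.fun**2).mean()))
RS=Rn.from_rotvec(x[3:]); print("diff in S frame deg",np.degrees((R0.inv()*RS).as_rotvec()).round(1))
print("S axes in tool:",Rtool.inv().apply(RS.as_matrix().T).round(3).tolist())
print("S origin in tool",Rtool.inv().apply(x[:3]-s["eef_pos"]).round(4))
np.savez("sgrip.npz",R=(Rtool.inv()*RS).as_quat(),o=Rtool.inv().apply(x[:3]-s["eef_pos"]),Rn0=(Rtool.inv()*R0).as_quat())
for cam,pic,box,kk in (("scene","pics/p23.png",(220,130),5),("top","pics/p24.png",(190,110),7)):
    c=cv2.imread(pic); uv=((proj(cam,RS.apply(S)+x[:3])-box+.5)*kk-.5).round().astype(int)
    cv2.polylines(c,[uv.reshape(-1,1,2)],False,(0,0,255),1); cv2.imwrite(pic.replace(".png","o.png"),c)
a=cv2.imread("pics/p23o.png")[:450];b=cv2.imread("pics/p24o.png")[80:330]; 
w=max(a.shape[1],b.shape[1]); f=lambda i:np.pad(i,((0,0),(0,w-i.shape[1]),(0,0))); cv2.imwrite("pics/p25.png",cv2.resize(np.vstack([f(a),f(b)]),None,fx=.85,fy=.85))
E
```

```text
nominal [ 0.6561 -0.0713  0.294 ] fit [ 0.6581 -0.0725  0.2936  0.7854  0.0846  0.0895] rms px 0.5777591431192461
diff in S frame deg [ 0.2  0.8 -2.6]
S axes in tool: [[0.134, -0.09, 0.987], [-0.991, -0.016, 0.133], [0.004, -0.996, -0.091]]
S origin in tool [ 0.0014 -0.0069 -0.006 ]
```

View pics/p25.png

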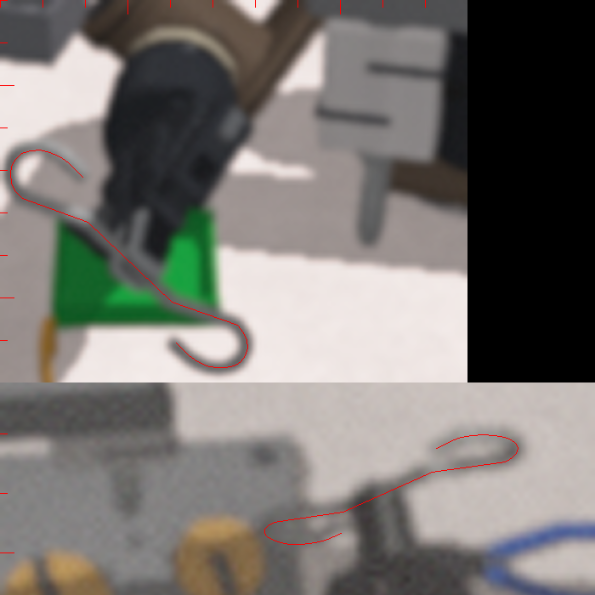

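```bash
cat > lay.py <<'E'
from fitS import *
g=np.load("sgrip.npz"); Rrel=Rn.from_quat(g["R"]); oS=g["o"]
lt=np.load("fit.npz")["lt"]
def lay(sign,h,xoff=0,yoff=0,level=True):
    t=np.array([np.cos(lt[2]),np.sin(lt[2]),0])*sign
    x=np.array([0,0,-1.]); Rs=Rn.from_matrix(np.c_[x,np.cross(t,x),t])
    R=Rs*Rrel.inv()
    if level: # rotate about t so that tool x is horizontal
        X=R.as_matrix()[:,0]; y=np.cross(t,[0,0,1]); 
        # angle of X elevation about t
        best=min(np.linspace(-.3,.3,601),key=lambda a:abs((Rn.from_rotvec(t*a)*R).as_matrix()[2,0]))
        R=Rn.from_rotvec(t*best)*R
    o=np.array([lt[0]+xoff,lt[1]+yoff,h])
    return o-R.apply(oS),R
E
python3 - <<'E'
from lay import *
s=ctrl.get_state()
for sg in (1,-1):
    p,R=lay(sg,.0125); print(sg,p.round(4),R.as_matrix().round(3).tolist(),"turn",np.degrees((R*Rn.from_quat(s["tcp_rot"]).inv()).as_rotvec()).round(0))
    Sp=(R*Rrel).apply(S)+p+R.apply(oS); print("S z range",Sp[:,2].min().round(4),Sp[:,2].max().round(4),"xy",Sp[:,:2].min(0),Sp[:,:2].max(0))
    for h in (.0125,.15):
        p,R=lay(sg,h);o=ik(p+R.as_matrix()[:,2]*ctrl.grasp_offset,R,n=15); print([q.round(2).tolist() for q in o])
E
```

```text
1 [ 0.4567 -0.3915  0.0072] [[0.047, -0.995, -0.091], [-0.999, -0.047, -0.004], [-0.0, 0.091, -0.996]] turn [-47.  82.  27.]
S z range 0.0101 0.0149 xy [ 0.38631306 -0.41302092] [ 0.54202107 -0.37222044]
[[-0.85, 0.44, 1.84, -0.09, 0.93, 0.73]]
[[-0.85, 0.25, 1.79, -0.08, 1.16, 0.71]]
-1 [ 0.4716 -0.3937  0.0072] [[-0.047, 0.995, 0.091], [0.999, 0.047, 0.004], [-0.0, 0.091, -0.996]] turn [ 100.   57. -104.]
S z range 0.0101 0.0149 xy [ 0.38631306 -0.41302092] [ 0.54202107 -0.37222044]
[[-0.89, 0.4, 1.89, 0.1, 0.8, -2.58]]
[[-0.89, 0.2, 1.84, 0.09, 1.04, -2.55]]
```

```bash
cat > path.py <<'E'
from lay import *
def chk(q):
    p,F,w,el=fk(q,kp); Sp=(F*Rrel).apply(D)+p+F.apply(oS)
    hang=np.array([.5445,-.1806]); zz=np.linspace(0,.146,20); H_=np.c_[np.tile(hang,(20,1)),zz]
    d=np.linalg.norm(Sp[:,None]-H_[None],axis=2).min()
    hb=np.array([p-F.as_matrix()[:,2]*k for k in np.linspace(0,.25,12)]); dh=np.linalg.norm(hb[:,None]-H_[None],axis=2).min()
    return p,F,Sp[:,2].min(),d,dh,hb[:,2].min()
E
python3 - <<'E'
from path import *
s=ctrl.get_state(); q0=s["qpos"]
p,R=lay(1,.15); q1=ik(p+R.as_matrix()[:,2]*ctrl.grasp_offset,R,n=15)[0]
for f in np.linspace(0,1,9):
    q=q0+(q1-q0)*f; p,F,zm,d,dh,hz=chk(q); print(round(f,2),"tcp",p.round(3),"z",F.as_matrix()[:,2].round(2),"Smin",zm.round(3),"dS-hanger",d.round(3),"hand-hanger",dh.round(3),"handz",hz.round(3))
E
```

```text
0.0 tcp [ 0.662 -0.065  0.29 ] z [ 0.96  0.27 -0.01] Smin 0.233 dS-hanger 0.197 hand-hanger 0.166 handz 0.29
0.12 tcp [ 0.663 -0.063  0.27 ] z [ 0.91  0.39 -0.14] Smin 0.212 dS-hanger 0.182 hand-hanger 0.157 handz 0.27
0.25 tcp [ 0.655 -0.072  0.243] z [ 0.82  0.48 -0.3 ] Smin 0.186 dS-hanger 0.151 hand-hanger 0.143 handz 0.243
0.38 tcp [ 0.638 -0.095  0.213] z [ 0.71  0.52 -0.47] Smin 0.16 dS-hanger 0.106 hand-hanger 0.12 handz 0.213
0.5 tcp [ 0.613 -0.132  0.183] z [ 0.58  0.5  -0.64] Smin 0.138 dS-hanger 0.049 hand-hanger 0.083 handz 0.183
0.62 tcp [ 0.582 -0.182  0.158] z [ 0.43  0.43 -0.79] Smin 0.123 dS-hanger 0.008 hand-hanger 0.039 handz 0.158
0.75 tcp [ 0.544 -0.243  0.141] z [ 0.26  0.32 -0.91] Smin 0.119 dS-hanger 0.066 hand-hanger 0.063 handz 0.141
0.88 tcp [ 0.502 -0.315  0.136] z [ 0.09  0.17 -0.98] Smin 0.127 dS-hanger 0.117 hand-hanger 0.141 handz 0.136
1.0 tcp [ 0.457 -0.392  0.145] z [-0.09 -0.   -1.  ] Smin 0.148 dS-hanger 0.193 hand-hanger 0.228 handz 0.145
```

Run:
```python
from path import *
s=ctrl.get_state(); q0=s["qpos"]; R0=Rn.from_quat(s["tcp_rot"]);p0=s["eef_pos"]
p,R=lay(1,.28); o=ik(p+R.as_matrix()[:,2]*ctrl.grasp_offset,R,n=15); print([x.round(2) for x in o]); q1=o[0]
pp=None
N=20
for i in range(1,N+1):
    q=q0+(q1-q0)*i/N
    q[1]-=.15*np.sin(np.pi*i/N)
    p,F,zm,d,dh,hz=chk(q)
    print(i,R0.inv().apply(p-p0).round(3).tolist(),(R0.inv()*F).as_rotvec().round(3).tolist(),"tcp",p.round(2),"Smin",zm.round(3),"d",d.round(3),dh.round(3))
```

```text
[array([-0.85,  0.13,  1.68, -0.07,  1.39,  0.69])]
1 [-0.013, -0.009, 0.002] [-0.058, -0.035, -0.053] tcp [ 0.66 -0.06  0.31] Smin 0.247 d 0.205 0.18
2 [-0.025, -0.017, 0.002] [-0.119, -0.062, -0.107] tcp [ 0.66 -0.06  0.32] Smin 0.259 d 0.21 0.194
3 [-0.033, -0.024, 0.0] [-0.183, -0.08, -0.16] tcp [ 0.66 -0.06  0.33] Smin 0.269 d 0.212 0.207
4 [-0.039, -0.03, -0.003] [-0.25, -0.089, -0.211] tcp [ 0.66 -0.06  0.34] Smin 0.276 d 0.21 0.22
5 [-0.041, -0.035, -0.009] [-0.32, -0.088, -0.259] tcp [ 0.65 -0.06  0.34] Smin 0.281 d 0.206 0.23
6 [-0.04, -0.04, -0.016] [-0.392, -0.079, -0.304] tcp [ 0.65 -0.07  0.35] Smin 0.284 d 0.198 0.236
7 [-0.035, -0.045, -0.024] [-0.467, -0.06, -0.345] tcp [ 0.64 -0.08  0.35] Smin 0.286 d 0.188 0.238
8 [-0.028, -0.05, -0.034] [-0.543, -0.033, -0.381] tcp [ 0.63 -0.09  0.34] Smin 0.285 d 0.176 0.234
9 [-0.017, -0.055, -0.046] [-0.62, 0.002, -0.412] tcp [ 0.63 -0.1   0.34] Smin 0.284 d 0.162 0.225
10 [-0.003, -0.061, -0.06] [-0.699, 0.046, -0.437] tcp [ 0.62 -0.12  0.34] Smin 0.281 d 0.149 0.211
11 [0.013, -0.067, -0.075] [-0.778, 0.096, -0.456] tcp [ 0.6
[... 232 characters left out ...]
0.171
14 [0.072, -0.091, -0.132] [-1.017, 0.285, -0.48] tcp [ 0.57 -0.21  0.3 ] Smin 0.27 d 0.136 0.163
15 [0.094, -0.101, -0.154] [-1.095, 0.358, -0.477] tcp [ 0.55 -0.24  0.3 ] Smin 0.268 d 0.147 0.162
16 [0.116, -0.112, -0.178] [-1.173, 0.436, -0.469] tcp [ 0.53 -0.27  0.29] Smin 0.267 d 0.163 0.168
17 [0.138, -0.124, -0.203] [-1.249, 0.518, -0.458] tcp [ 0.52 -0.3   0.28] Smin 0.268 d 0.185 0.183
18 [0.159, -0.138, -0.23] [-1.324, 0.604, -0.444] tcp [ 0.5  -0.33  0.28] Smin 0.27 d 0.195 0.204
19 [0.179, -0.153, -0.257] [-1.396, 0.694, -0.427] tcp [ 0.48 -0.36  0.28] Smin 0.273 d 0.211 0.231
20 [0.197, -0.17, -0.285] [-1.465, 0.788, -0.409] tcp [ 0.46 -0.39  0.27] Smin 0.278 d 0.233 0.262
```

```bash
python3 -m jog '[{"grip":1,"xyz":[0.01,-0.015,-0.002],"dr":[0,0,0]},{"grip":1,"xyz":[0.02,-0.035,-0.005],"dr":[0,0,0]},{"grip":1,"xyz":[0.028,-0.052,-0.007],"dr":[0,0,0]},{"grip":1,"xyz":[0.03,-0.056,-0.008],"dr":[0,0,0]}]'
python3 - <<'E'
from path import *
show()
s=ctrl.get_state(); q0=s["qpos"]; R0=Rn.from_quat(s["tcp_rot"]);p0=s["eef_pos"]
p,R=lay(1,.28); o=ik(p+R.as_matrix()[:,2]*ctrl.grasp_offset,R,n=15); q1=o[0]
N=22
for i in range(1,13):
    q=q0+(q1-q0)*i/N
    q[1]-=.12*np.sin(np.pi*i/N)
    p,F,zm,d,dh,hz=chk(q)
    print(i,R0.inv().apply(p-p0).round(3).tolist(),(R0.inv()*F).as_rotvec().round(3).tolist(),"tcp",p.round(2),"Smin",zm.round(3),"d",d.round(3),dh.round(3))
E
```

```text
time: 15.8
eef_pos: [0.672, -0.1277, 0.3108]
tcp_rot: [-0.359, 0.613, -0.181, 0.68]
contact_force: [-0.1, -0.4, -0.9]
opening: 0.047
t 15.8 q [-6.370e-01  5.600e-02  2.180e+00  2.013e+00  1.058e+00  1.000e-03] tcp [ 0.672  -0.1277  0.3108] grasp [ 0.6539 -0.1327  0.311 ] z [ 0.964  0.266 -0.009] x [ 0.183 -0.687 -0.704] F [-0.1 -0.4 -0.9] op 0.047
1 [-0.01, -0.003, 0.001] [-0.061, -0.021, -0.044] tcp [ 0.67 -0.12  0.32] Smin 0.262 d 0.184 0.18
2 [-0.018, -0.005, 0.0] [-0.123, -0.036, -0.087] tcp [ 0.67 -0.12  0.33] Smin 0.268 d 0.186 0.192
3 [-0.025, -0.007, -0.002] [-0.186, -0.045, -0.129] tcp [ 0.67 -0.12  0.33] Smin 0.273 d 0.185 0.202
4 [-0.029, -0.009, -0.006] [-0.251, -0.048, -0.171] tcp [ 0.66 -0.12  0.34] Smin 0.277 d 0.183 0.212
5 [-0.031, -0.01, -0.011] [-0.318, -0.045, -0.21] tcp [ 0.66 -0.12  0.34] Smin 0.279 d 0.179 0.218
6 [-0.031, -0.011, -0.017] [-0.385, -0.035, -0.247] tcp [ 0.65 -0.12  0.34] Smin 0.28 d 0.172 0.222
7 [-0.028, -0.012, -0.024] [-0.453, -0.019, -0.281] tcp [ 0.65 -0.12  0.34] Smin 0.28 d 0.165 0.222
8 [-0.023, -0.014, -0.033] [-0.522, 0.003, -0.313] tcp [ 0.64 -0.13  0.34] Smin 0.279 d 0.156 0.218
9 [-0.016, -0.016, -0.043] [-0.592, 0.03, -0.341] tcp [ 0.63 -0.14  0.33] Smin 0.277 d 0.146 0.211
10 [-0.007, -0.018, -0.055] [-0.662, 0.064, -0.366] tcp [ 0.62 -0.15  0.33] Smin 0.275 d 0.137 0.201
11 [0.003, -0.021, -0.067] [-0.732, 0.102, -0.386] tcp [ 0.61 -0.16  0.32] Smin 0.273 d 0.129 0.191
12 [0.016, -0.024, -0.081] [-0.803, 0.145, -0.404] tcp [ 0.6  -0.18  0.32] Smin 0.27 d 0.124 0.181
```

```bash
python3 -m jog '[{"grip":1,"xyz":[-0.01,-0.003,0.001],"dr":[-0.061,-0.021,-0.044]},{"grip":1,"xyz":[-0.018,-0.005,0],"dr":[-0.123,-0.036,-0.087]},{"grip":1,"xyz":[-0.025,-0.007,-0.002],"dr":[-0.186,-0.045,-0.129]},{"grip":1,"xyz":[-0.029,-0.009,-0.006],"dr":[-0.251,-0.048,-0.171]},{"grip":1,"xyz":[-0.031,-0.01,-0.011],"dr":[-0.318,-0.045,-0.21]},{"grip":1,"xyz":[-0.031,-0.011,-0.017],"dr":[-0.385,-0.035,-0.247]},{"grip":1,"xyz":[-0.028,-0.012,-0.024],"dr":[-0.453,-0.019,-0.281]},{"grip":1,"xyz":[-0.023,-0.014,-0.033],"dr":[-0.522,0.003,-0.313]},{"grip":1,"xyz":[-0.016,-0.016,-0.043],"dr":[-0.592,0.03,-0.341]},{"grip":1,"xyz":[-0.007,-0.018,-0.055],"dr":[-0.662,0.064,-0.366]},{"grip":1,"xyz":[0.003,-0.021,-0.067],"dr":[-0.732,0.102,-0.386]},{"grip":1,"xyz":[0.016,-0.024,-0.081],"dr":[-0.803,0.145,-0.404]}]'
python3 - <<'E'
from path import *
show()
s=ctrl.get_state(); q0=s["qpos"]; R0=Rn.from_quat(s["tcp_rot"]);p0=s["eef_pos"]
p,R=lay(1,.25); o=ik(p+R.as_matrix()[:,2]*ctrl.grasp_offset,R,n=15); q1=o[0]
N=10
for i in range(1,11):
    q=q0+(q1-q0)*i/N
    q[1]-=.03*np.sin(np.pi*i/N)
    p,F,zm,d,dh,hz=chk(q)
    print(i,R0.inv().apply(p-p0).round(3).tolist(),(R0.inv()*F).as_rotvec().round(3).tolist(),"tcp",p.round(2),"Smin",zm.round(3),"d",d.round(3),dh.round(3))
E
```

```text
time: 16.8
eef_pos: [0.6, -0.1739, 0.3152]
tcp_rot: [0.695, -0.598, 0.08, -0.391]
contact_force: [-0.1, -0.4, -1.2]
opening: 0.05
t 16.8 q [-0.749 -0.021  1.909  0.87   1.239  0.378] tcp [ 0.6    -0.1739  0.3152] grasp [ 0.5892 -0.1823  0.328 ] z [ 0.579  0.448 -0.681] x [ 0.272 -0.894 -0.357] F [-0.1 -0.4 -1.2] op 0.05
1 [0.015, 0.014, -0.008] [-0.077, 0.038, 0.0] tcp [ 0.59 -0.19  0.31] Smin 0.263 d 0.119 0.167
2 [0.031, 0.028, -0.018] [-0.154, 0.078, 0.003] tcp [ 0.58 -0.21  0.3 ] Smin 0.26 d 0.122 0.159
3 [0.048, 0.042, -0.029] [-0.232, 0.12, 0.009] tcp [ 0.56 -0.23  0.29] Smin 0.257 d 0.129 0.154
4 [0.066, 0.057, -0.042] [-0.309, 0.163, 0.018] tcp [ 0.55 -0.25  0.28] Smin 0.255 d 0.14 0.154
5 [0.084, 0.072, -0.055] [-0.387, 0.207, 0.03] tcp [ 0.54 -0.27  0.28] Smin 0.253 d 0.153 0.159
6 [0.103, 0.088, -0.069] [-0.466, 0.252, 0.045] tcp [ 0.52 -0.29  0.27] Smin 0.251 d 0.169 0.169
7 [0.122, 0.104, -0.083] [-0.546, 0.297, 0.062] tcp [ 0.51 -0.32  0.26] Smin 0.25 d 0.18 0.184
8 [0.142, 0.12, -0.099] [-0.626, 0.342, 0.08] tcp [ 0.49 -0.34  0.26] Smin 0.249 d 0.188 0.203
9 [0.161, 0.136, -0.115] [-0.706, 0.388, 0.099] tcp [ 0.47 -0.37  0.25] Smin 0.248 d 0.201 0.225
10 [0.181, 0.151, -0.133] [-0.786, 0.435, 0.117] tcp [ 0.46 -0.39  0.24] Smin 0.248 d 0.218 0.249
```

```bash
python3 -m jog '[{"grip":1,"xyz":[0.015,0.014,-0.008],"dr":[-0.077,0.038,0]},{"grip":1,"xyz":[0.031,0.028,-0.018],"dr":[-0.154,0.078,0.003]},{"grip":1,"xyz":[0.048,0.042,-0.029],"dr":[-0.232,0.12,0.009]},{"grip":1,"xyz":[0.066,0.057,-0.042],"dr":[-0.309,0.163,0.018]},{"grip":1,"xyz":[0.084,0.072,-0.055],"dr":[-0.387,0.207,0.03]},{"grip":1,"xyz":[0.103,0.088,-0.069],"dr":[-0.466,0.252,0.045]},{"grip":1,"xyz":[0.122,0.104,-0.083],"dr":[-0.546,0.297,0.062]},{"grip":1,"xyz":[0.142,0.12,-0.099],"dr":[-0.626,0.342,0.08]},{"grip":1,"xyz":[0.161,0.136,-0.115],"dr":[-0.706,0.388,0.099]},{"grip":1,"xyz":[0.181,0.151,-0.133],"dr":[-0.786,0.435,0.117]},{"grip":1,"xyz":[0.181,0.151,-0.133],"dr":[-0.786,0.435,0.117]}]'
python3 - <<'E'
from path import *
show()
for h in (.06,.0125):
    p,R=lay(1,h); delta(p,R,False)
a=ctrl.read_camera('scene');crop(a,130,110,260,230,5,'p26.png')
a=ctrl.read_camera('top');crop(a,290,160,400,280,5,'p27.png')
E
```

```text
time: 17.72
eef_pos: [0.4553, -0.393, 0.2418]
tcp_rot: [0.722, -0.691, -0.033, 0.033]
contact_force: [0.5, 0.9, -1.2]
opening: 0.051
t 17.72 q [-0.851  0.157  1.712 -0.073  1.334  0.695] tcp [ 0.4553 -0.393   0.2418] grasp [ 0.457  -0.3929  0.2604] z [-0.093 -0.001 -0.996] x [ 0.044 -0.999 -0.003] F [ 0.5  0.9 -1.2] op 0.051
xyz [-0.0009, -0.0188, 0.1862] dr [0.0015, 0.0029, -0.0033] tcp [ 0.457 -0.392  0.055]
xyz [-0.0008, -0.0232, 0.2335] dr [0.0015, 0.0029, -0.0033] tcp [ 0.457 -0.392  0.007]
```

View pics/p26.png

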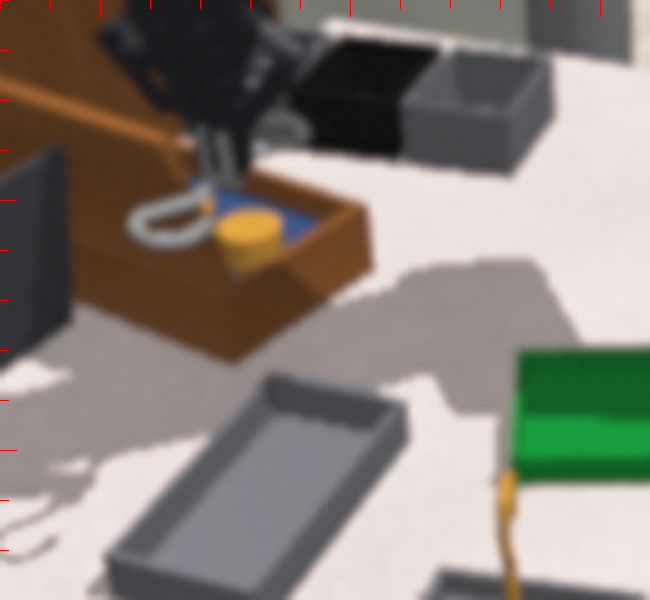

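View pics/p27.png

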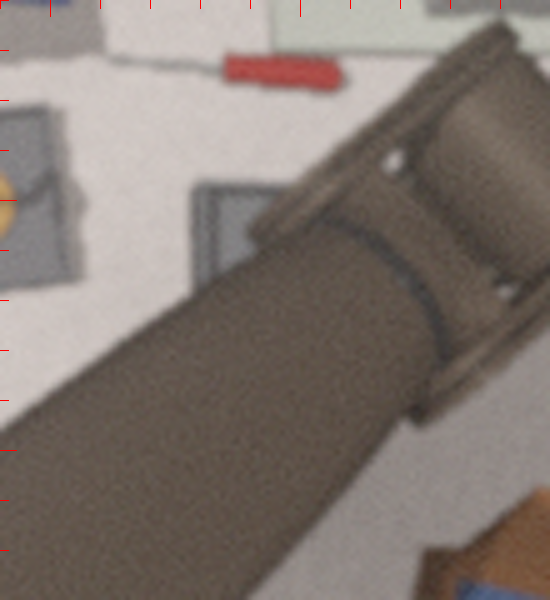

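The S-hook is level over the tray, with its upper crook at scene (164,154). Descending to 60 mm, then checking.

```bash
python3 -m jog '[{"grip":1,"xyz":[0,-0.002,0.02],"dr":[0,0,0]},{"grip":1,"xyz":[0,-0.005,0.05],"dr":[0,0,0]},{"grip":1,"xyz":[0,-0.008,0.08],"dr":[0.001,0.003,-0.003]},{"grip":1,"xyz":[0,-0.011,0.11],"dr":[0.001,0.003,-0.003]},{"grip":1,"xyz":[-0.001,-0.014,0.14],"dr":[0.001,0.003,-0.003]},{"grip":1,"xyz":[-0.001,-0.017,0.165],"dr":[0.001,0.003,-0.003]},{"grip":1,"xyz":[-0.001,-0.0185,0.181],"dr":[0.001,0.003,-0.003]},{"grip":1,"xyz":[-0.001,-0.019,0.186],"dr":[0.001,0.003,-0.003]},{"grip":1,"xyz":[-0.001,-0.019,0.186],"dr":[0.001,0.003,-0.003]}]'
python3 - <<'E'
from path import *
show()
for h in (.03,.0125):
    p,R=lay(1,h); delta(p,R,False)
a=ctrl.read_camera('scene');crop(a,130,150,240,250,6,'p28.png')
s=ctrl.get_state();F=Rn.from_quat(s["tcp_rot"]);Sp=(F*Rrel).apply(S)+s["eef_pos"]+F.apply(oS)
c=cv2.imread("pics/p28.png");uv=((proj("scene",Sp)-[130,150]+.5)*6-.5).round().astype(int); cv2.polylines(c,[uv.reshape(-1,1,2)],False,(0,0,255),1); cv2.imwrite("pics/p28.png",c)
E
```

```text
time: 18.57
eef_pos: [0.4587, -0.3894, 0.0556]
tcp_rot: [0.723, -0.689, -0.031, 0.031]
contact_force: [-1.3, 0.2, -0.0]
opening: 0.046
t 18.57 q [-0.844  0.362  1.832 -0.079  1.006  0.723] tcp [ 0.4587 -0.3894  0.0556] grasp [ 0.4603 -0.3894  0.0742] z [-0.088 -0.002 -0.996] x [ 0.047 -0.999 -0.002] F [-1.3  0.2 -0. ] op 0.046
xyz [0.0021, -0.0007, 0.0309] dr [-0.0033, 0.0022, 0.0002] tcp [ 0.457 -0.392  0.025]
xyz [0.0021, -0.0022, 0.0484] dr [-0.0033, 0.0022, 0.0002] tcp [ 0.457 -0.392  0.007]
```

View pics/p28.png

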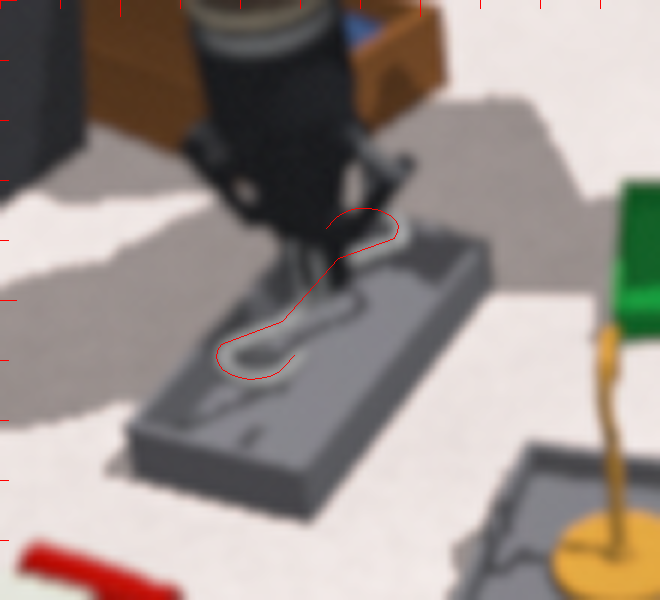

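```bash
python3 -m jog '[{"grip":1,"xyz":[0.001,0,0.008],"dr":[-0.01,0,0]},{"grip":1,"xyz":[0.002,0,0.016],"dr":[-0.02,0.002,0]},{"grip":1,"xyz":[0.002,-0.001,0.025],"dr":[-0.033,0.002,0]},{"grip":1,"xyz":[0.002,-0.001,0.031],"dr":[-0.033,0.002,0]},{"grip":1,"xyz":[0.002,-0.0015,0.036],"dr":[-0.033,0.002,0]},{"grip":1,"xyz":[0.002,-0.0015,0.039],"dr":[-0.033,0.002,0]},{"grip":1,"xyz":[0.002,-0.0015,0.039],"dr":[-0.033,0.002,0]}]'
python3 - <<'E'
from path import *
show()
a=ctrl.read_camera('scene');crop(a,130,150,240,250,6,'p29.png')
s=ctrl.get_state();F=Rn.from_quat(s["tcp_rot"]);Sp=(F*Rrel).apply(S)+s["eef_pos"]+F.apply(oS)
c=cv2.imread("pics/p29.png");uv=((proj("scene",Sp)-[130,150]+.5)*6-.5).round().astype(int); cv2.polylines(c,[uv.reshape(-1,1,2)],False,(0,0,255),1); cv2.imwrite("pics/p29.png",c)
E
```

```text
time: 19.2
eef_pos: [0.4567, -0.3932, 0.0169]
tcp_rot: [0.722, -0.689, -0.041, 0.044]
contact_force: [-0.1, 0.3, -1.0]
opening: 0.046
t 19.2 q [-0.84   0.433  1.823 -0.115  0.964  0.754] tcp [ 0.4567 -0.3932  0.0169] grasp [ 0.4589 -0.393   0.0354] z [-0.12  -0.007 -0.993] x [ 0.046 -0.999  0.002] F [-0.1  0.3 -1. ] op 0.046
```

View pics/p29.png

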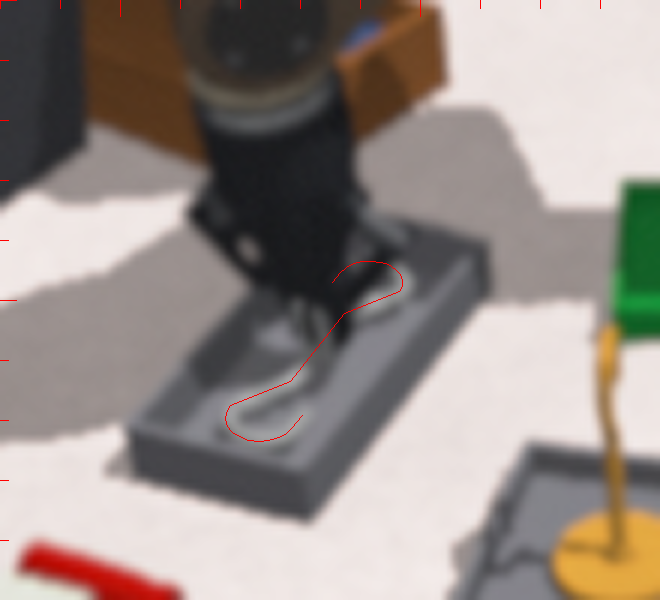

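The S-hook is inside the tray: near crook at scene (173,219), far crook at (194,199). Lowering in small steps while watching the force.

```bash
python3 -m jog '[{"grip":1,"xyz":[0,0,0.002],"dr":[0,0,0]},{"grip":1,"xyz":[0,-0.0005,0.004],"dr":[0,0,0]},{"grip":1,"xyz":[0,-0.001,0.006],"dr":[0,0,0]},{"grip":1,"xyz":[0,-0.001,0.006],"dr":[0,0,0]}]'; python3 -c "
from go import *
show()"; python3 -m jog '[{"grip":1,"xyz":[0,0,0.001],"dr":[0,0,0]},{"grip":1,"xyz":[0,0,0.001],"dr":[0,0,0]}]'; python3 -c "
from go import *
show()"
```

```text
time: 19.58
eef_pos: [0.4574, -0.3936, 0.0117]
tcp_rot: [0.722, -0.689, -0.04, 0.044]
contact_force: [-0.3, 0.6, -1.2]
opening: 0.05
t 19.58 q [-0.839  0.442  1.822 -0.116  0.954  0.756] tcp [ 0.4574 -0.3936  0.0117] grasp [ 0.4596 -0.3934  0.0303] z [-0.119 -0.009 -0.993] x [ 0.046 -0.999  0.003] F [-0.3  0.6 -1.2] op 0.05
time: 19.75
eef_pos: [0.4574, -0.3937, 0.0109]
tcp_rot: [0.722, -0.689, -0.04, 0.044]
contact_force: [-0.3, -0.3, -1.0]
opening: 0.053
t 19.75 q [-0.839  0.443  1.822 -0.116  0.953  0.756] tcp [ 0.4574 -0.3937  0.0109] grasp [ 0.4596 -0.3935  0.0295] z [-0.119 -0.009 -0.993] x [ 0.046 -0.999  0.003] F [-0.3 -0.3 -1. ] op 0.053
```

```bash
python3 -m jog '[{"grip":1,"xyz":[0,0,0.001],"dr":[0,0,0]},{"grip":1,"xyz":[0,0,0.0015],"dr":[0,0,0]},{"grip":1,"xyz":[0,0,0.0015],"dr":[0,0,0]}]'; python3 -c "
from go import *
show()
a=ctrl.read_camera('scene');crop(a,150,170,220,240,8,'p30.png')"
```

```text
time: 20.0
eef_pos: [0.4571, -0.3937, 0.0094]
tcp_rot: [0.722, -0.689, -0.04, 0.044]
contact_force: [0.3, -0.3, -1.4]
opening: 0.053
t 20.0 q [-0.84   0.445  1.823 -0.116  0.95   0.756] tcp [ 0.4571 -0.3937  0.0094] grasp [ 0.4594 -0.3935  0.028 ] z [-0.119 -0.009 -0.993] x [ 0.046 -0.999  0.003] F [ 0.3 -0.3 -1.4] op 0.053
```

View pics/p30.png

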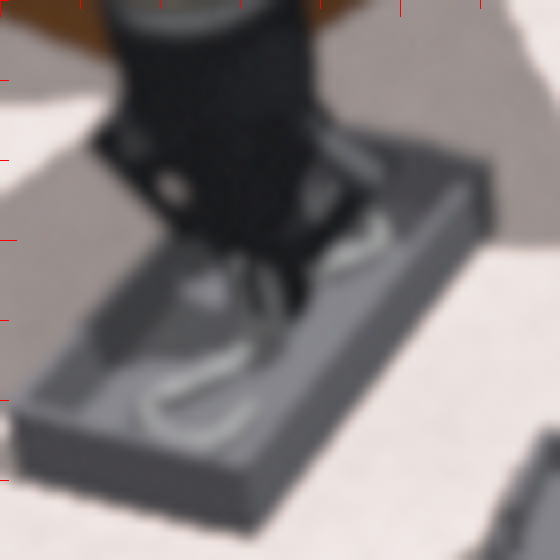

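```bash
python3 -m jog '[{"grip":1,"xyz":[0,0,0.001],"dr":[0,0,0]},{"grip":1,"xyz":[0,0,0.001],"dr":[0,0,0]}]'; python3 -m jog '[{"grip":1,"xyz":[0,0,0.001],"dr":[0,0,0]},{"grip":1,"xyz":[0,0,0.001],"dr":[0,0,0]},{"grip":1,"xyz":[0,0,0.001],"dr":[0,0,0]}]';  python3 -c "
from go import *
show()"
```

```text
time: 20.22
eef_pos: [0.457, -0.3937, 0.0084]
tcp_rot: [0.722, -0.689, -0.04, 0.044]
contact_force: [0.2, -0.4, -0.6]
opening: 0.048
time: 20.47
eef_pos: [0.457, -0.3938, 0.0075]
tcp_rot: [0.722, -0.689, -0.04, 0.044]
contact_force: [0.3, 0.0, -1.0]
opening: 0.05
t 20.47 q [-0.84   0.448  1.823 -0.117  0.947  0.757] tcp [ 0.457  -0.3938  0.0075] grasp [ 0.4592 -0.3936  0.0261] z [-0.119 -0.009 -0.993] x [ 0.046 -0.999  0.003] F [ 0.3  0.  -1. ] op 0.05
```

```bash
python3 -m jog '[{"grip":1,"xyz":[0,0,0.0008],"dr":[0,0,0]},{"grip":1,"xyz":[0,0,0.0008],"dr":[0,0,0]},{"grip":1,"xyz":[0,0,0.0008],"dr":[0,0,0]}]';  python3 -c "
from go import *
show()
a=ctrl.read_camera('scene');crop(a,150,170,220,240,8,'p31.png')"
```

```text
time: 20.72
eef_pos: [0.457, -0.3939, 0.0069]
tcp_rot: [0.722, -0.689, -0.04, 0.044]
contact_force: [-0.7, 0.4, -0.5]
opening: 0.048
t 20.72 q [-0.84   0.449  1.823 -0.117  0.946  0.757] tcp [ 0.457  -0.3939  0.0069] grasp [ 0.4592 -0.3937  0.0255] z [-0.119 -0.009 -0.993] x [ 0.046 -0.999  0.004] F [-0.7  0.4 -0.5] op 0.048
```

View pics/p31.png

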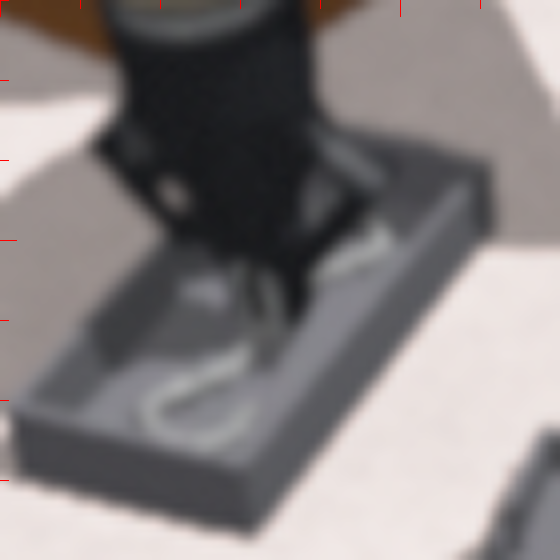

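The fingertips are now about 1 mm above the tray floor and the wire a few mm at most. Releasing slowly with partial opening, to clear the tray walls.

```bash
python3 -m jog '[{"grip":0.93,"xyz":[0,0,0],"dr":[0,0,0]},{"grip":0.9,"xyz":[0,0,0],"dr":[0,0,0]},{"grip":0.87,"xyz":[0,0,0],"dr":[0,0,0]},{"grip":0.84,"xyz":[0,0,0],"dr":[0,0,0]},{"grip":0.8,"xyz":[0,0,0],"dr":[0,0,0]},{"grip":0.72,"xyz":[0,0,0],"dr":[0,0,0]},{"grip":0.65,"xyz":[0,0,0],"dr":[0,0,0]},{"grip":0.65,"xyz":[0,0,0],"dr":[0,0,0]}]' 20;  python3 -c "
from go import *
show()
a=ctrl.read_camera('scene');crop(a,150,170,220,240,8,'p32.png')"
```

```text
time: 21.43
eef_pos: [0.4569, -0.3938, 0.0068]
tcp_rot: [0.722, -0.689, -0.04, 0.044]
contact_force: [-0.2, 0.2, -1.5]
opening: 0.349
t 21.43 q [-0.84   0.449  1.823 -0.117  0.946  0.757] tcp [ 0.4569 -0.3938  0.0068] grasp [ 0.4591 -0.3936  0.0253] z [-0.119 -0.009 -0.993] x [ 0.046 -0.999  0.004] F [-0.2  0.2 -1.5] op 0.349
```

View pics/p32.png

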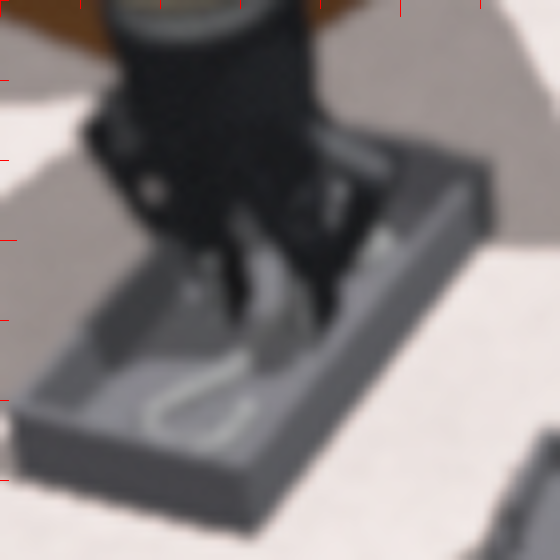

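```bash
python3 -m jog '[{"grip":0.65,"xyz":[0,0,-0.005],"dr":[0,0,0]},{"grip":0.65,"xyz":[0,0,-0.012],"dr":[0,0,0]},{"grip":0.65,"xyz":[0,0,-0.025],"dr":[0,0,0]},{"grip":0.65,"xyz":[0,0,-0.05],"dr":[0,0,0]},{"grip":0.65,"xyz":[0,0,-0.08],"dr":[0,0,0]},{"grip":0.65,"xyz":[0,0,-0.12],"dr":[0,0,0]},{"grip":0.65,"xyz":[0,0,-0.16],"dr":[0,0,0]},{"grip":0.65,"xyz":[0,0,-0.2],"dr":[0,0,0]},{"grip":0.65,"xyz":[0,0,-0.22],"dr":[0,0,0]},{"grip":0.65,"xyz":[0,0,-0.22],"dr":[0,0,0]}]';  python3 -c "
from go import *
show()
a=ctrl.read_camera('scene');crop(a,130,150,360,330,3,'p33.png');crop(a,150,170,220,240,8,'p34.png')"
```

```text
time: 22.32
eef_pos: [0.4861, -0.3942, 0.2351]
tcp_rot: [0.722, -0.69, -0.032, 0.045]
contact_force: [-0.3, -0.3, 1.9]
opening: 0.349
t 22.32 q [-0.806  0.217  1.656 -0.095  1.33   0.744] tcp [ 0.4861 -0.3942  0.2351] grasp [ 0.4881 -0.3938  0.2537] z [-0.108 -0.02  -0.994] x [ 0.047 -0.999  0.015] F [-0.3 -0.3  1.9] op 0.349
```

View pics/p33.png

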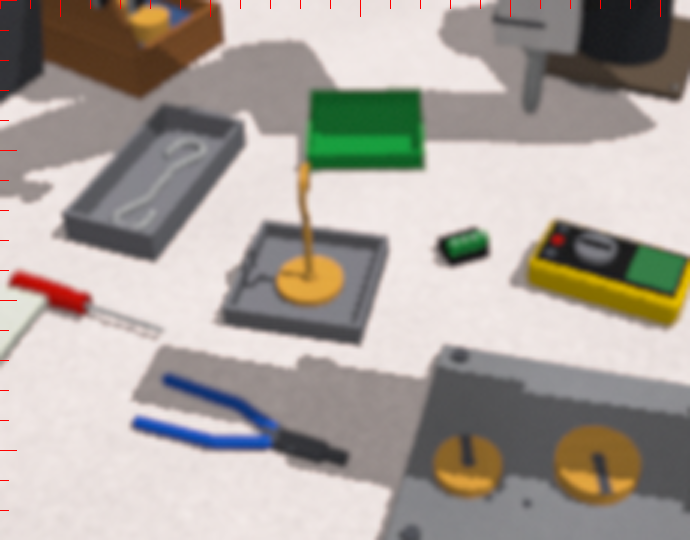

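View pics/p34.png

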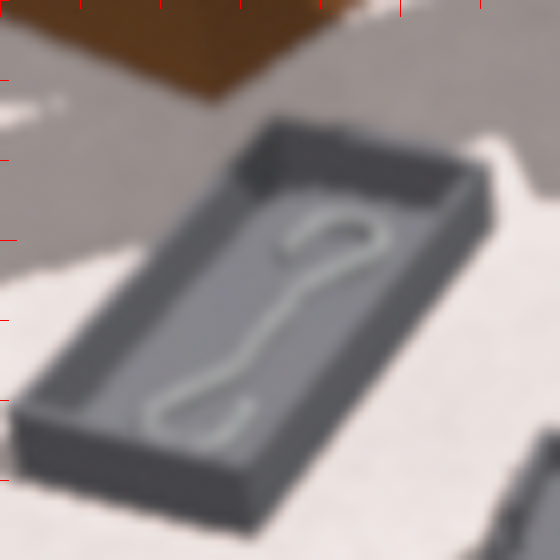

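Both pieces are in place: the S-hook lies flat in the long tray, from (170,221) to (195,200), and the hanger stands in the square tray at (233,242). The other items sit where they started. Letting the arm settle, then handing in.

```bash
python3 -m jog '[{"grip":0.65,"xyz":[0,0,0],"dr":[0,0,0]},{"grip":0.65,"xyz":[0,0,0],"dr":[0,0,0]}]'
python3 - <<'E'
from go import *
a=cv2.imread("pics/scene0.png").astype(int); b=ctrl.read_camera('scene')[...,::-1].astype(int)
d=np.abs(a-b).max(2)
for n,(x0,y0,x1,y1) in dict(wA=(312,288,348,320),wB=(272,292,300,318),multimeter=(305,222,365,258),terminal=(274,222,298,240),pliers=(172,272,248,308),screwdriver=(130,236,185,264),eye=(296,178,320,192)).items(): print(n,d[y0:y1,x0:x1].mean().round(1))
print(ctrl.sign_off())
E
```

```text
time: 22.53
eef_pos: [0.4822, -0.391, 0.2237]
tcp_rot: [0.722, -0.689, -0.041, 0.044]
contact_force: [-0.2, 0.5, -0.5]
opening: 0.349
wA 5.0
wB 5.0
multimeter 8.6
terminal 18.2
pliers 6.1
screwdriver 6.7
eye 32.5
the job is handed in; nothing more can be done
None
```

The load string is down and the job is handed in, at about 22.5 s of the 72 s allowed.

- **Hanger:** I unhooked it from the S-hook, which stayed hanging in the eye, and stood it on its disc in the grey square tray. The wrist load fell to about 0 N before I released it.
- **S-hook:** I lifted it 8 mm, turned it 45° and threaded it out of the eye toward -y. The wrist load stayed near the hook's own weight throughout. I then laid it flat in the long tray.

**Last checks:**
- In the final picture the hanger is upright, the S-hook lies flat inside its tray and the eye is empty.
- Nothing else looks moved. Before-and-after differences were small for the weights, multimeter, pliers and screwdriver. The larger differences at the terminal block and the eye fit the S-hook no longer hanging in front of them.

**What was less certain:**
- **Set-down of the S-hook:** touchdown was not clear in the noisy force reading. I released it with the fingertips about 1 mm above the tray floor, so the wire settled an estimated 1–5 mm.
- **Force on the load cell:** I had no direct reading of it, only the wrist force, which never showed more than a few newtons.

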